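# Swap the service cover on an instrument module and latch it

## Task

Lift the grey transit cover off the pins of the module's sloping deck and lower it into the blue tray, not dropping it, so that it lies flat inside, rib up. Then seat the teal cover fully home on the two pins, flat on the deck, and throw the red-knobbed latch lever over into the notch with the red stripe, not past it. Leave all the other things on the bench where they are.

Things in the scene. Friction and masses are not known exactly. Their poses are not given: they have to be found in the camera images.
- housing: White instrument module, fixed on the bench (place and yaw vary). Origin: on the bench, straight below the middle of the cover seat. Its front (-x side) carries a sloping deck; behind that, from 95 to 225 mm along its x, is a box 135 mm high, y from -81 to 175 mm.
- deck: The module's sloping white deck, facing up and toward the robot, 28 deg (0.49 rad) from level. Origin: on its surface, 100 mm above the bench, where the origin of a cover fully home lies (its axes then match too, 2 mm play). x runs up the slope, y left, z is the outward normal. Spans x -85 to 105, y -80 to 174 mm. A small dark recess lies under the cover.
- pin_left (a point): Foot of one of the two steel pins, at deck x = 32, y = 50 mm: 10 mm thick, standing 16 mm along the deck's z, the top 7 mm tapered. A seated cover has its holes over both pins.
- pin_right (a point): Foot of the other pin, alike, at deck x = 32, y = -50 mm.
- grey_cover: Grey transit cover; at the start it sits on the deck's pins. Plate 96 (x) x 130 (y) x 6 mm with a solid upright grip rib amid its top: 14 thick (x), 60 long (y), its top 42 mm above the underside. Two 14 mm through holes at x = +32, y = +/-50 mm (nearer the +x edge). Origin: centre of the underside; z: upward normal. 0.14 to 0.28 kg.
- teal_cover: Teal service cover; at the start it lies flat on the bench, rib up, at the left or right of the module. Plate 96 (x) x 130 (y) x 6 mm with a solid upright grip rib amid its top: 14 thick (x), 60 long (y), its top 42 mm above the underside. Two 14 mm through holes at x = +32, y = +/-50 mm (nearer the +x edge). Origin: centre of the underside; z: upward normal. 0.14 to 0.28 kg.
- tray: Open blue tray, fixed on the bench on the other side of the module: 134 mm (its x) by 168 mm (its y) outside, 22 mm high, walls and floor about 4 mm. Origin: centre of its underside; z up.
- lever (a joint): Latch lever's angle (rad) about the deck's z: 0 (open) its red knob points up the slope from the pivot; grows as the knob swings to the deck's +y (left). Starts at 0 to 0.25; locked notch at 1.2; stop at 1.5. Friction 0.12 Nm, no spring or click; stays where left. Its arm turns 10 to 18 mm above the deck; the 38 mm tongue opposite the knob locks over the cover's edge.
- lever_knob (a point): A point on the axis of the lever's red knob, 40 mm above the deck. The knob is a cylinder 20 mm thick along the deck's z, from 18 to 58 mm above the deck; 58 mm from the pivot.
- lever_pivot (a point): The lever's pivot axis on the deck's surface, at deck x = -5 mm, y = 90 mm.
- lock_mark (a point): Where the knob's point is when the lever is in the locked notch: 40 mm above the deck, over the red stripe in the gap of the dark toothed quadrant.
- amber_bottle: Bystander, loose; leave it where it is. Amber glass bottle with blue cap, 68 mm across, 190 mm tall. Origin: centre of its underside.
- clear_bottle: Bystander, loose; leave it where it is. Clear glass bottle with blue cap, 68 mm across, 170 mm tall. Origin: centre of its underside.
- beaker: Bystander, loose; leave it where it is. Empty glass beaker, 68 mm across the rim, 85 mm tall. Origin: centre of its underside.
- mouse: Bystander, loose; leave it where it is. Black computer mouse, 105 x 60 x 33 mm. Origin: centre of its underside.
- screwdriver: Bystander, loose; leave it where it is. Screwdriver, 180 mm long, lying flat. Origin: centre of its underside.
- jar: Bystander, loose; leave it where it is. White-capped jar, 64 mm across, 90 mm tall. Origin: centre of its underside.
- vial_rack: Bystander, loose; leave it where it is. White rack full of amber vials, 70 x 160 x 57 mm. Origin: centre of its underside.
Mind the look-alikes: they are no part of the job. Leave any pink look-alike of the teal_cover alone.

How it is judged:
On the way, in this order (a step that is already met when the one before it is completed fails the run):
1. the grey cover is lowered into the tray in the gripper (within 25 mm of the tray's underside while still held) (z of grey_cover in the frame of tray below 0.025 m and horizontal distance between grey_cover and tray below 0.04 m and contact force between the fingers and grey_cover above 0.5 N), for 0.05 s.
2. the teal cover is fully home on the pins, flat on the deck (x of teal_cover in the frame of deck between -0.005 and 0.005 m and y of teal_cover in the frame of deck between -0.005 and 0.005 m and z of teal_cover in the frame of deck between -0.003 and 0.003 m and angle between the z axis of teal_cover and the z axis of deck, either way round below 0.05 rad and angle between the x axis of teal_cover and the x axis of deck, either way round below 0.08 rad), for 0.2 s.
3. the lever is in the notch with the red stripe (value of joint lever between 1.08 and 1.32 rad), for 0.2 s.
At the end, for the whole second after the job is handed in: Grey cover flat in the tray, rib up, under 10 mm above the tray's underside, within 25 mm of its middle along x and 28 along y; teal cover on the pins, within 5 mm sideways and 3 mm in height, tilt 0.05 and turn 0.08 rad; lever at 1.2 +/- 0.12 rad; all at rest (all of step 2 and all of step 3 and x of grey_cover in the frame of tray between -0.025 and 0.025 m and y of grey_cover in the frame of tray between -0.028 and 0.028 m and z of grey_cover in the frame of tray between 0 and 0.01 m and angle between grey_cover's own z axis and vertical below 0.08 rad and linear speed of each of grey_cover, teal_cover below 0.02 m/s and velocity of joint lever between -0.05 and 0.05 rad/s); the robot touches nothing.
It fails at once if a bystander on the bench is moved more than 30 mm (distance of any of amber_bottle, clear_bottle, beaker, mouse, screwdriver, jar, vial_rack from where it was at the start of the episode above 0.03 m).
It also fails if it takes over 72 s, if anything falls off the work surface, if the arm or the gripper's body presses on something with over 40 N, if the wrist force passes 120 N, or if a joint passes its speed limit or range.

## Robot

A 7-joint arm with a two-finger parallel gripper is mounted at the origin on the work surface. World frame = base frame: x ahead of the robot, y to its left, z up, the work surface at z = 0. Lengths are in m, angles in rad, forces in N, time in s.
With the tool pointing down it reaches from about 0.4 to 0.85 m from the base axis. Payload 10.4 kg.
Tool frame: the origin (TCP) lies midway between the tips of the shut fingers; the grasp point (between the pads) lies 19 mm behind it (robot.tcp_to_grasp is the distance from the TCP to the grasp point, in m); y points along the fingers, z is the direction in which the jaws open and shut, and the axes are right-handed (so a half turn about y gives the same grasp; the last joint's range is limited). The gripper opens to 85 mm and grips with 20 to 120 N. Pads are 22 mm wide; open, the fingers measure 114 mm over their backs; the gripper's body (76 mm by 85 mm) begins 54 mm behind the grasp point. The pads swing forward as they close: fully open they stand 13 mm farther back than shut.
Start: joints at [-1.345, 0.332, -0.065, 1.46, 0.022, 1.35, -0.088], TCP at [0.154, 0.606, 0.194] pointing down, gripper open.
Joint ranges: [-2.6, 2.6], [-0.5, 2.12], [-1.47, 1.34], [0.16, 2.42], [-1.27, 4.41], [0.06, 2.06], [-2.6, 2.6]. Speed limits (rad/s): [2.22, 2.22, 2.79, 2.79, 3.14, 3.14, 3.14].

## Interface

Orientations are given as a 3x3 rotation matrix whose columns are the frame's x, y, z axes.
In Python, from cell import robot, cams, close_job gives the robot as it stands.
- The arm moves only by the tool apply_moves, never from a script. Its argument "deltas" is a list of rows, each an object of numbers: "wx", "wy", "wz": the turn, a rotation vector about the tool's x, y, z in rad; "dx", "dy", "dz": the shift along the tool's x, y, z in mm; "fingers": the gripper command: -1 is fully open, 1 is shut, values between are in proportion. In form: [{"wx": .., "wy": .., "wz": .., "dx": .., "dy": .., "dz": .., "fingers": ..}, ...]. A call has 1 to 12 rows; each row is the pose to reach, as a shift and turn from the pose commanded when the call began, along the tool's axes at that moment; what a row does not reach only later rows make up. A row lasts 1/10 s, in which the tool goes at most 50 mm and 8.59 degrees, less where a joint would pass 70% of its speed; a pose out of reach is approached as far as the arm can. A call with a gripper value outside its range is refused whole. The fingers move at their own pace and stop on an object; the grip force is fixed at half the most. Time passes only in rows, so rows that repeat a pose let the fingers close. It gives the time, the measured TCP pose, the force and the opening at its end, in the units of the state.
- robot.observe(): the state, without advancing time (a new reading comes with each control period).
- cams.read_camera(name): name is "scene" or "top" or "wrist"; returns the picture (480x640x3 uint8, blue, green, red); there is no depth.
- cams.camera_model(name): a dict with "vfov" (degrees; the focal length in pixels is half the picture's height over the tangent of half this angle, whatever the lens; pixels are square), "cx", "cy" (the principal point, pixels), "distortion" ([k1, k2, p1, p2, k3] as OpenCV has them; the pictures are not rectified), "xyz" and "attitude" of the camera in the world; the wrist camera has in their place "T_tool_cam" (4x4, takes a point from camera to tool coordinates, whose origin is the TCP and whose axes are the tool frame's). Camera axes: x right, y up, looking along -z (the intrinsics and any distortion apply to the point x, -y, -z); pixel columns grow to the right and rows downward; lengths in m; the calibration is good to about 2 mm. A picture is of the moment at which its call begins: read the wrist's pose just before it. camera_model takes no time and is no camera call.
- close_job(): hands the job in, once; it reports no verdict.
The state is a dict: "time_s": time; "joint_pos": joint angles; "dq": joint speeds; "tau": joint torques, N m; "eef_pos": TCP position; "eef_rot": TCP orientation; "force": force on the tool from outside, world axes, zero at the start; "torque": the same for the moment, N m; "opening": opening from 0.0 (shut) to 1.0 (fully open).
Only numpy, scipy, OpenCV 4.12 (cv2) and the standard library are available. Lean on these libraries where they do the work, as an engineer would, in place of code of your own. Each camera call takes 0.05 s, during which the arm holds its last target.

## Working session

There is one attempt and no reset: what is moved stays moved. The work goes in short steps, Python scripts to look and compute and a tool call to move; the robot and the scene stay as the last step left them, time stands still between calls to the robot, and variables do not carry over. Pictures are saved under pics/ and viewed, and the job is handed in when it is done.

Besides the shell and the picture viewer there is one more tool, called after "Emit:" in YAML: its name, and indented under it one key for each argument. apply_moves: Moves the arm, as the interface text tells. Its arguments: {"type":"object","properties":{"deltas":{"type":"array"}},"required":["deltas"]}

```bash
ls; mkdir -p pics; python3 - <<'E'
from cell import robot,cams
import cv2
print(robot.observe())
for n in ["scene","top","wrist"]:
    print(n,cams.camera_model(n))
    cv2.imwrite(f"pics/{n}0.png",cams.read_camera(n))
print(robot.tcp_to_grasp)
E
```

```text
pics
{'time_s': 0.0, 'joint_pos': array([-1.34459808,  0.33289181, -0.06470106,  1.46095465,  0.02159473,
        1.34987397, -0.08850839]), 'dq': array([-0.00052535,  0.00048851,  0.00147404,  0.00112136,  0.00159163,
       -0.00123237,  0.00034691]), 'tau': array([ 3.64465232e-04, -6.25450230e+01,  4.93639405e-02, -3.91611171e+01,
        1.61861797e-02,  9.96442657e-03,  2.27824671e-05]), 'eef_pos': array([0.15379906, 0.60533968, 0.19269715]), 'eef_rot': array([[ 9.69212180e-01, -2.94167147e-04,  2.46226855e-01],
       [-2.46227023e-01, -1.40195719e-03,  9.69211168e-01],
       [ 6.00894246e-05, -9.99998974e-01, -1.43122588e-03]]), 'force': array([-0.14543094,  0.07336997, -0.56926597]), 'torque': array([ 0.00926467,  0.0381534 , -0.01512033]), 'opening': 0.997815625249227}
scene {'vfov': 52.01832421086871, 'cx': 318.6004998345673, 'cy': 236.71877426536147, 'distortion': array([-0.04771242,  0.        ,  0.        ,  0.        ,  0.        ]), 'xyz': array([ 1.26970603, -0.14049809,  0.90949582]), 'attitude': array([[ 0.20575536, -0.70888057,  0.67465034],
       [ 0.97856134,  
[... 292 characters left out ...]
9]), 'attitude': array([[-0.00343313,  0.99464745, -0.10326986],
       [-0.99997492, -0.00405438, -0.00580648],
       [-0.00619409,  0.10324734,  0.99463643]])}
wrist {'vfov': 62.727033452049774, 'cx': 315.29988396509617, 'cy': 233.11370875101142, 'distortion': array([-0.00592387,  0.        ,  0.        ,  0.        ,  0.        ]), 'T_tool_cam': array([[ 5.75172022e-04, -9.55141434e-01, -2.96149472e-01,
        -7.51555867e-02],
       [ 7.87592496e-04,  2.96149862e-01, -9.55141162e-01,
        -1.80462656e-01],
       [ 9.99999524e-01,  3.16125372e-04,  9.22599341e-04,
        -7.98761587e-04],
       [ 0.00000000e+00,  0.00000000e+00,  0.00000000e+00,
         1.00000000e+00]])}
0.0187
```

View pics/scene0.png

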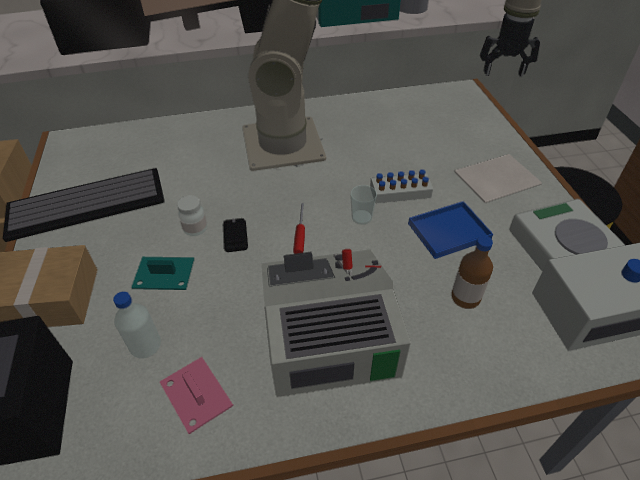

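View pics/top0.png

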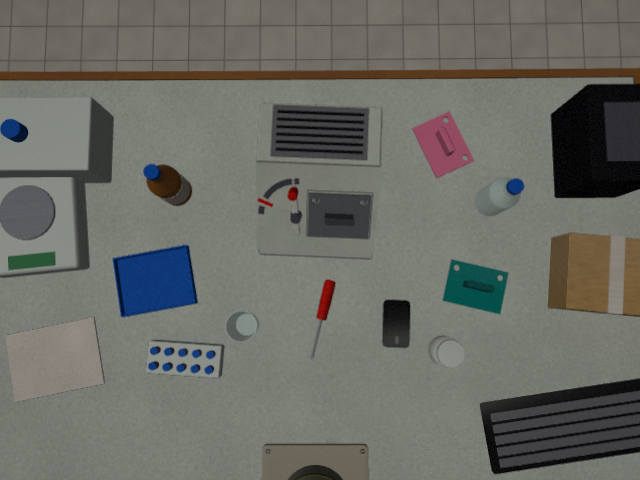

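View pics/wrist0.png

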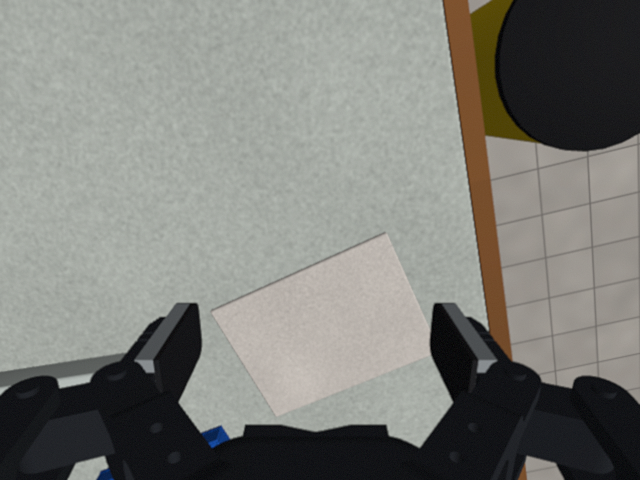

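```bash
cat > h.py <<'E'
import numpy as np, cv2
from cell import robot,cams
def K(m):
    f=240/np.tan(np.radians(m['vfov'])/2)
    return np.array([[f,0,m['cx']],[0,f,m['cy']],[0,0,1]])
F=np.diag([1.,-1,-1])
def pose(name,st=None):
    m=cams.camera_model(name)
    if name=='wrist':
        st=st or robot.observe()
        T=np.array(m['T_tool_cam']);R=st['eef_rot']
        return m,R@T[:3,:3],R@T[:3,3]+st['eef_pos']
    return m,np.array(m['attitude']),np.array(m['xyz'])
def rays(name,px,st=None):
    m,R,o=pose(name,st)
    u=cv2.undistortPoints(np.array(px,float).reshape(-1,1,2),K(m),m['distortion']).reshape(-1,2)
    d=np.c_[u,np.ones(len(u))]@F@R.T
    return o,d/np.linalg.norm(d,axis=1)[:,None]
def plane(name,px,p0,n=(0,0,1),st=None):
    o,d=rays(name,px,st);n=np.array(n)
    return o+d*(((np.array(p0)-o)@n)/(d@n))[:,None]
def proj(name,P,st=None):
    m,R,o=pose(name,st)
    Q=((np.array(P,float).reshape(-1,3)-o)@R)@F
    return cv2.projectPoints(Q,np.zeros(3),np.zeros(3),K(m),m['distortion'])[0].reshape(-1,2)
def tri(obs): # [(o,d)]
    A=0;b=0
    for o,d in obs:
        M=np.eye(3)-np.outer(d,d);A=A+M;b=b+M@o
    return np.linalg.solve(A,b)
def crop(img,x0,y0,x1,y1,s,fn):
    cv2.imwrite(fn,cv2.resize(img[y0:y1,x0:x1],None,fx=s,fy=s,interpolation=cv2.INTER_CUBIC))
E
python3 - <<'E'
import cv2
from h import crop
t=cv2.imread('pics/top0.png');s=cv2.imread('pics/scene0.png')
t2=cv2.convertScaleAbs(t,alpha=1.6);s2=cv2.convertScaleAbs(s,alpha=1.6)
crop(t2,250,150,390,270,5,'pics/tc1.png')
crop(s2,255,235,415,355,5,'pics/sc1.png')
crop(t2,430,250,520,320,7,'pics/tc2.png')
crop(t2,100,235,210,325,6,'pics/tc3.png')
E
```

```text
(no output)
```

View pics/tc1.png

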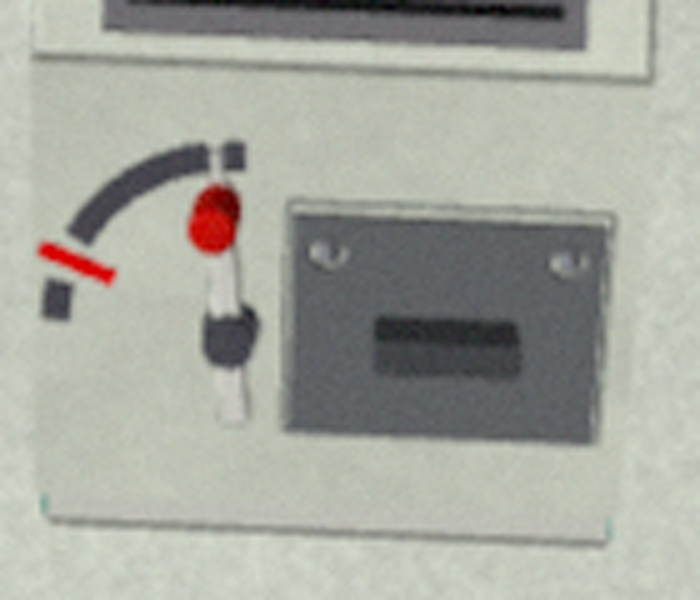

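View pics/sc1.png

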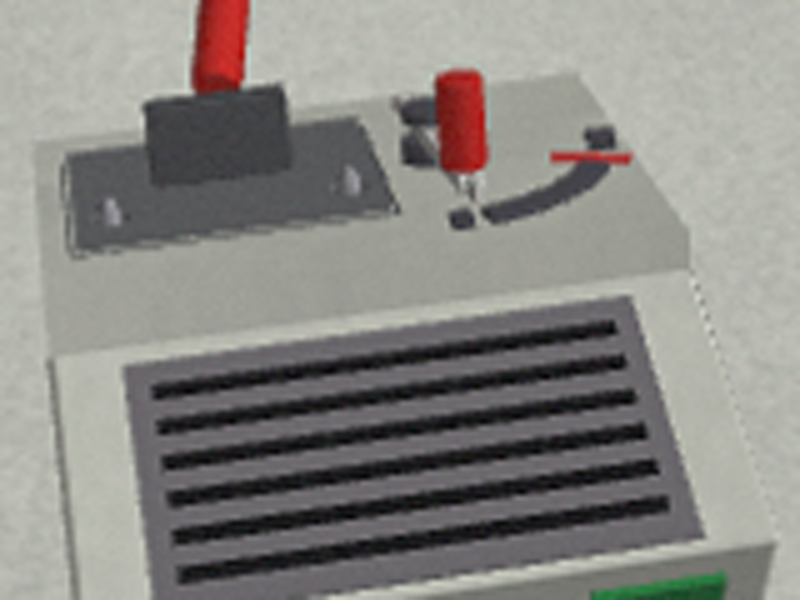

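View pics/tc2.png

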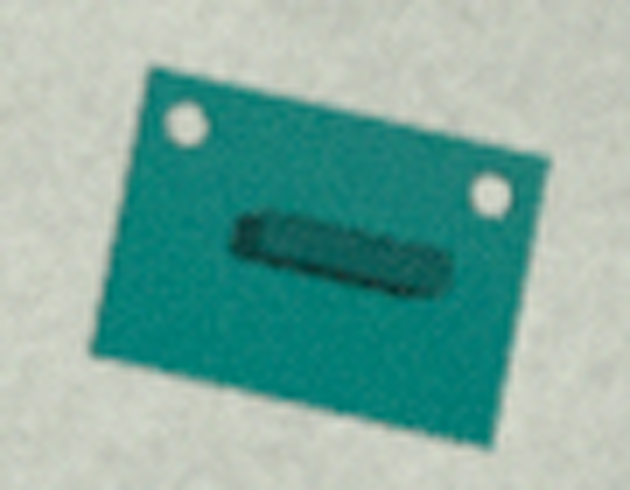

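View pics/tc3.png

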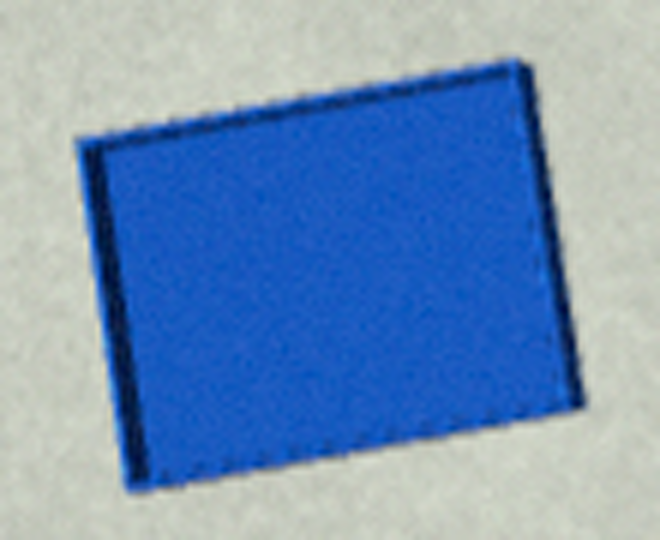

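```bash
cat > m1.py <<'E'
from h import *
from scipy.optimize import least_squares
tc=lambda a:np.array(a)/5+[250-.4,150-.4]; sc=lambda a:np.array(a)/5+[255-.4,235-.4]
D=np.array([[48,65,6],[48,-65,6],[-48,-65,6],[-48,65,6]])/1e3
top=tc([[293,212],[612,226],[594,441],[287,430]])
scn=sc([[398,212],[72,250],[68,155],[360,120]])
a=np.radians(28)
def frame(p):
    c,s=np.cos(p[2]),np.sin(p[2]);Rz=np.array([[c,-s,0],[s,c,0],[0,0,1]])
    # x up slope: away from robot and up
    Ry=np.array([[np.cos(a),0,-np.sin(a)],[0,1,0],[np.sin(a),0,np.cos(a)]])
    return Rz@Ry,np.array([p[0],p[1],.1])
def res(p):
    R,o=frame(p);P=D@R.T+o
    return np.r_[(proj('top',P)-top).ravel(),(proj('scene',P)-scn).ravel()]
r=least_squares(res,[.6,0,0]);print(r.x,r.fun.reshape(-1,2).round(1).tolist())
p=r.x;R,o=frame(p)
def P(x,y,z):return R@np.array([x,y,z])/1e3+o
print('pins',proj('top',[P(32,50,16),P(32,-50,16)]),tc([[328,250],[570,262]]))
print('pins',proj('scene',[P(32,50,16),P(32,-50,16)]),sc([[350,180],[112,210]]))
for b in(0,.1,.2): 
  q=P(-5+58*np.cos(b),90+58*np.sin(b),58);print('knobtop',b,proj('top',[q]),tc([[212,230]]),proj('scene',[q]),sc([[460,78]]))
t=cv2.imread('pics/top0.png');hsv=cv2.cvtColor(t,cv2.COLOR_BGR2HSV)
def quad(mask,z,box):
    m=np.zeros_like(mask);x0,y0,x1,y1=box;m[y0:y1,x0:x1]=mask[y0:y1,x0:x1]
    c=max(cv2.findContours(m,cv2.RETR_EXTERNAL,cv2.CHAIN_APPROX_NONE)[0],key=cv2.contourArea)
    b=cv2.boxPoints(cv2.minAreaRect(c));w=plane('top',b,[0,0,z])
    (ctr,wh,ang)=cv2.minAreaRect((w[:,:2]*1e4).astype(np.float32))
    print('ctr',np.array(ctr)/1e4,np.array(wh)/1e4,ang,b.round(1).tolist());return w
quad(cv2.inRange(hsv,(105,120,40),(125,255,255)),.022,(100,235,210,325))
teal=cv2.inRange(hsv,(80,120,30),(98,255,255))
quad(teal,.006,(430,250,520,320))
tw=plane('top',np.array([[187,124],[491,195]])/7+[430-.4,250-.4],[0,0,.006]);print('teal holes',tw)
for n,px in dict(amber=(183,200),clear=(487,205),beaker=(240,326),mouse=(396,323),jar=(447,352),rack=(185,360),sd=(323,317)).items(): print(n,plane('top',[px],[0,0,0.02])[0].round(3))
E
python3 m1.py
```

```text
[ 0.61041187 -0.05236547 -0.05285719] [[-0.4, -1.3], [-1.1, -1.2], [-1.1, -0.7], [-0.7, -1.4], [-1.9, -2.4], [-0.2, -1.9], [-1.0, -0.2], [-1.1, -0.4]]
pins [[314.64222736 199.85245341]
 [363.25486411 202.15903075]] [[315.2 199.6]
 [363.6 202. ]]
pins [[323.58129862 268.13938803]
 [275.24743308 274.20234839]] [[324.6 270.6]
 [277.  276.6]]
knobtop 0 [[294.00130279 194.83570479]] [[292.  195.6]] [[343.16920711 250.16912049]] [[346.6 250.2]]
knobtop 0.1 [[291.05906779 194.8378792 ]] [[292.  195.6]] [[345.98378331 249.7721302 ]] [[346.6 250.2]]
knobtop 0.2 [[288.14161197 195.12389892]] [[292.  195.6]] [[348.71059543 249.28344359]] [[346.6 250.2]]
ctr [0.47405547 0.35697874] [0.13342217 0.17828849] 10.187189102172852 [[110.19999694824219, 258.20001220703125], [187.5, 244.1999969482422], [198.10000610351562, 302.6000061035156], [120.80000305175781, 316.70001220703125]]
ctr [ 0.45875762 -0.36339604] [0.13275068 0.0942207 ] 76.75334167480469 [[442.1000061035156, 300.0], [451.29998779296875, 259.5], [508.29998779296875, 272.5], [499.1000061035156, 313.0]]
teal holes [[ 0.50154726 -0.32219477  0.006     ]
 [ 0.47830385 -0.41904909  0.006     ]]
amber [0.656 0.297 0.02 ]
clear [ 0.642 -0.392  0.02 ]
beaker [0.372 0.164 0.02 ]
mouse [ 0.378 -0.182  0.02 ]
jar [ 0.314 -0.292  0.02 ]
rack [0.299 0.284 0.02 ]
sd [ 0.391 -0.02   0.02 ]
```

```bash
cat > g.py <<'E'
from h import *
from scipy.spatial.transform import Rotation as Rot
a=np.radians(28)
def Rz(t): return Rot.from_euler('z',t).as_matrix()
Ry=np.array([[np.cos(a),0,-np.sin(a)],[0,1,0],[np.sin(a),0,np.cos(a)]])
DP=[0.6104,-0.0524,-0.0529]
try:
    from est import *
except ImportError: pass
def deck(): return Rz(DP[2])@Ry,np.array([DP[0],DP[1],.1])
def tool(Rc): return np.c_[-Rc[:,1],-Rc[:,2],Rc[:,0]]
def dk(x,y,z): # mm in deck -> (R,p)
    R,o=deck(); return tool(R),o+R@np.array([x,y,z])/1e3
def fl(x,y,z,yaw): return tool(Rz(yaw)),np.array([x,y,z])
def delta(T,st=None,frm=None):
    st=st or robot.observe()
    R0,p0=(st['eef_rot'],st['eef_pos']) if frm is None else frm
    w=Rot.from_matrix(R0.T@T[0]).as_rotvec();d=R0.T@(T[1]-p0)*1e3
    print('w',w.round(4),'d',d.round(1),'n',max(np.linalg.norm(d)/50,np.degrees(np.linalg.norm(w))/8.59).round(1))
E
python3 - <<'E'
from g import *
delta(fl(.30,.35,.36,.4)); delta(dk(0,0,150)); print(dk(0,0,150)[1])
E
```

```text
w [1.00e-03 9.22e-01 5.00e-04] d [ 204.6 -166.8 -211.8] n 6.8
w [ 0.4095  1.3458 -0.3348] d [ 535.4  -38.9 -538.9] n 15.2
[ 0.54007778 -0.04867648  0.23244214]
```

Targets, by top-view pixel:
- **Grey cover:** (339,215), dark grey on the deck pins.
- **Teal cover:** (477,286), flat on the bench with its holes at (457,268) and (500,278). Its look-alike is the pink plate at (443,145), which I'm leaving alone.
- **Blue tray:** (155,280).
- **Lever knob:** red, at (292,196). The red screwdriver handle at (326,300) could be mistaken for it.

The close crops confirmed these choices.

Emit:
apply_moves:
  deltas:
    - {"wy":0.92,"dx":205,"dy":-167,"dz":-212,"fingers":-1}
    - {"wy":0.92,"dx":205,"dy":-167,"dz":-212,"fingers":-1}
    - {"wy":0.92,"dx":205,"dy":-167,"dz":-212,"fingers":-1}
    - {"wy":0.92,"dx":205,"dy":-167,"dz":-212,"fingers":-1}
    - {"wy":0.92,"dx":205,"dy":-167,"dz":-212,"fingers":-1}
    - {"wy":0.92,"dx":205,"dy":-167,"dz":-212,"fingers":-1}
    - {"wy":0.92,"dx":205,"dy":-167,"dz":-212,"fingers":-1}
    - {"wy":0.92,"dx":205,"dy":-167,"dz":-212,"fingers":-1}

```text
$.deltas[0]: bad value
```

```bash
python3 - <<'E'
from g import *
delta(dk(0,0,140)); 
E
```

```text
w [ 0.4095  1.3458 -0.3348] d [ 540.   -30.1 -538. ] n 15.3
```

Emit:
apply_moves:
  deltas:
    - {"wx":0,"wy":0.92,"wz":0,"dx":205,"dy":-167,"dz":-212,"fingers":-1}
    - {"wx":0,"wy":0.92,"wz":0,"dx":205,"dy":-167,"dz":-212,"fingers":-1}
    - {"wx":0,"wy":0.92,"wz":0,"dx":205,"dy":-167,"dz":-212,"fingers":-1}
    - {"wx":0,"wy":0.92,"wz":0,"dx":205,"dy":-167,"dz":-212,"fingers":-1}
    - {"wx":0,"wy":0.92,"wz":0,"dx":205,"dy":-167,"dz":-212,"fingers":-1}
    - {"wx":0,"wy":0.92,"wz":0,"dx":205,"dy":-167,"dz":-212,"fingers":-1}
    - {"wx":0,"wy":0.92,"wz":0,"dx":205,"dy":-167,"dz":-212,"fingers":-1}
    - {"wx":0,"wy":0.92,"wz":0,"dx":205,"dy":-167,"dz":-212,"fingers":-1}

```text
time_s: 0.95
eef_pos: [0.304, 0.3465, 0.3639]
eef_rot: [[0.384, 0.003, 0.923], [-0.923, 0.004, 0.384], [-0.003, -1.0, 0.005]]
force: [0.5, -0.1, 0.1]
opening: 1.001
```

```bash
python3 - <<'E'
from g import *
delta(dk(0,0,140)); 
E
```

```text
w [ 0.4765  0.4369 -0.1129] d [458.  139.3  69.9] n 9.7
```

Emit:
apply_moves:
  deltas:
    - {"wx":0.476,"wy":0.437,"wz":-0.113,"dx":458,"dy":139,"dz":70,"fingers":-1}
    - {"wx":0.476,"wy":0.437,"wz":-0.113,"dx":458,"dy":139,"dz":70,"fingers":-1}
    - {"wx":0.476,"wy":0.437,"wz":-0.113,"dx":458,"dy":139,"dz":70,"fingers":-1}
    - {"wx":0.476,"wy":0.437,"wz":-0.113,"dx":458,"dy":139,"dz":70,"fingers":-1}
    - {"wx":0.476,"wy":0.437,"wz":-0.113,"dx":458,"dy":139,"dz":70,"fingers":-1}
    - {"wx":0.476,"wy":0.437,"wz":-0.113,"dx":458,"dy":139,"dz":70,"fingers":-1}
    - {"wx":0.476,"wy":0.437,"wz":-0.113,"dx":458,"dy":139,"dz":70,"fingers":-1}
    - {"wx":0.476,"wy":0.437,"wz":-0.113,"dx":458,"dy":139,"dz":70,"fingers":-1}
    - {"wx":0.476,"wy":0.437,"wz":-0.113,"dx":458,"dy":139,"dz":70,"fingers":-1}
    - {"wx":0.476,"wy":0.437,"wz":-0.113,"dx":458,"dy":139,"dz":70,"fingers":-1}
    - {"wx":0.476,"wy":0.437,"wz":-0.113,"dx":458,"dy":139,"dz":70,"fingers":-1}
    - {"wx":0.476,"wy":0.437,"wz":-0.113,"dx":458,"dy":139,"dz":70,"fingers":-1}

```text
time_s: 2.15
eef_pos: [0.5437, -0.044, 0.2209]
eef_rot: [[-0.045, 0.465, 0.884], [-0.999, -0.025, -0.038], [0.005, -0.885, 0.465]]
force: [-0.4, 0.5, 0.3]
opening: 1.002
```

```bash
cat > w.py <<'E'
from g import *
import sys,pickle
n=sys.argv[1]
st=robot.observe();im=cams.read_camera('wrist');cv2.imwrite(f'pics/{n}.png',im);pickle.dump(st,open(f'pics/{n}.pkl','wb'))
print(st['time_s'],st['eef_pos'],st['force'].round(1),st['joint_pos'].round(2),'grasp',proj('wrist',[st['eef_pos']],st))
delta(dk(0,0,14),st)
E
python3 w.py w1
```

```text
2.15 [ 0.54371189 -0.04402219  0.22089621] [-0.4  0.5  0.3] [-0.82 -0.38  0.64  2.12  0.42  0.89 -0.4 ] grasp [[314.8903236  269.01725319]]
w [0.0046 0.0091 0.0007] d [  4.8 124.2   3. ] n 2.5
```

View pics/w1.png

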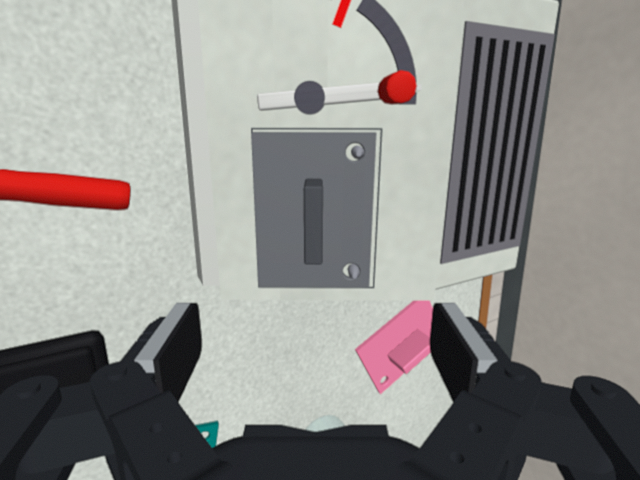

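```bash
cat > quad.py <<'E'
from g import *
def quadfit(mask):
    """largest contour -> 4 lines fitted to the sides -> corners (subpixel)"""
    c=max(cv2.findContours(mask,cv2.RETR_EXTERNAL,cv2.CHAIN_APPROX_NONE)[0],key=cv2.contourArea)
    ap=cv2.approxPolyDP(cv2.convexHull(c),0.03*cv2.arcLength(c,True),True).reshape(-1,2).astype(float)
    c=c.reshape(-1,2).astype(float);L=[]
    for i in range(len(ap)):
        p,q=ap[i],ap[(i+1)%len(ap)];u=(q-p)/np.linalg.norm(q-p);l=np.linalg.norm(q-p)
        r=c-p;t=r@u;d=np.abs(r@[-u[1],u[0]])
        s=c[(t>.12*l)&(t<.88*l)&(d<4)]
        vx,vy,x,y=cv2.fitLine(s.astype(np.float32),cv2.DIST_HUBER,0,.01,.01).ravel();L.append(np.cross([x,y,1],[x+vx,y+vy,1]))
    out=[]
    for i in range(len(L)):
        h=np.cross(L[i-1],L[i]);out.append(h[:2]/h[2])
    return np.array(out)
E
python3 - <<'E'
from quad import *
import pickle
im=cv2.imread('pics/w1.png');g=cv2.cvtColor(im,cv2.COLOR_BGR2GRAY)
for p in[(280,150),(313,230),(376,200),(378,200),(240,200),(385,200)]:print(p,im[p[1],p[0]])
m=cv2.inRange(g,60,135);m[:125]=0;m[292:]=0;m[:,:240]=0;m[:,390:]=0
m=cv2.morphologyEx(m,cv2.MORPH_OPEN,np.ones((5,5)));q=quadfit(m);print(q)
im2=im.copy()
for p in q:cv2.circle(im2,tuple(np.int32(p.round())),2,(0,255,255),-1)
crop(cv2.convertScaleAbs(im2,alpha=1.4),230,60,430,300,3,'pics/w1q.png')
E
```

```text
(280, 150) [115 110 107]
(313, 230) [84 79 77]
(376, 200) [179 186 182]
(378, 200) [128 132 126]
(240, 200) [196 206 199]
(385, 200) [194 203 197]
[[251.58965881 133.        ]
 [374.88362601 133.        ]
 [367.68046091 287.        ]
 [258.19644603 287.        ]]
```

View pics/w1q.png

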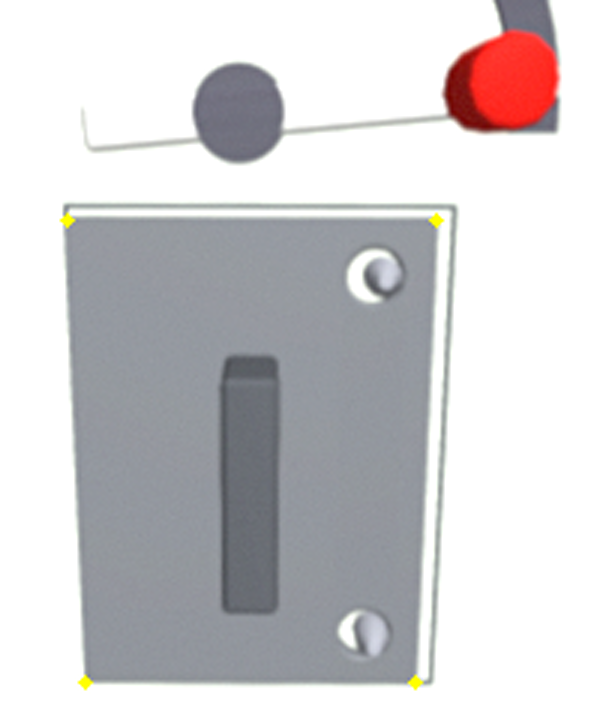

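```bash
cat > fit1.py <<'E'
from quad import *
import pickle
from scipy.optimize import least_squares
st=pickle.load(open('pics/w1.pkl','rb'))
q=np.array([[251.6,131.8],[374.9,131.8],[367.9,287],[258.2,287]])+0.0
D=np.array([[-48,65,6],[48,65,6],[48,-65,6],[-48,-65,6]])/1e3
def fr(p): return Rz(p[2])@Ry,np.array([p[0],p[1],.1])
def res(p):
    R,o=fr(p);return (proj('wrist',D@R.T+o,st)-q).ravel()
r=least_squares(res,DP);print('cover',r.x,r.fun.round(1))
c=lambda a:np.array(a)/3+[230-.33,60-.33]
# pins tops & lever hub & stripe free fit
pins=c([[385,276],[375,637]])  # tip centres approx
D2=np.array([[32,50,16],[32,-50,16]])/1e3
r2=least_squares(lambda p:(proj('wrist',D2@fr(p)[0].T+fr(p)[1],st)-pins).ravel(),DP);print('pins',r2.x,r2.fun.round(1))
out=c([[65,206],[456,206],[431,684]])
for p in (r.x,r2.x):
    R,o=fr(p);P=plane('wrist',out,o,R[:,2],st);print('outline in deck',((P-o)@R*1e3).round(1).tolist())
    P=plane('wrist',c([[240,112]]),o+R[:,2]*.02,R[:,2],st);print('hub',((P-o)@R*1e3).round(1))
    P=plane('wrist',c([[516,79]]),o+R[:,2]*.058,R[:,2],st);print('knob',((P-o)@R*1e3).round(1))
E
python3 fit1.py
```

```text
cover [ 0.60541677 -0.0529947  -0.04452854] [-1.2 -0.1  1.2  0.1  1.   0.3 -0.6 -0.1]
pins [ 0.60795753 -0.05155474 -0.0332685 ] [-0.1 -1.   0.3  1.2]
outline in deck [[-48.1, 67.2, -0.0], [53.1, 67.4, -0.0], [52.8, -68.2, -0.0]]
hub [[-2.4 89.8 20. ]]
knob [[54.8 95.2 58. ]]
outline in deck [[-49.8, 66.1, -0.0], [51.7, 65.3, -0.0], [50.2, -71.0, -0.0]]
hub [[-3.7 88.4 20. ]]
knob [[53.7 93.5 58. ]]
```

```bash
cat > est.py <<'E'
DP=[0.6078,-0.0533,-0.0445]
E
python3 - <<'E'
from g import *
delta(dk(-2.4,0.3,60)); delta(dk(-2.4,0.3,14))
E
```

```text
w [0.004  0.0029 0.0039] d [ 6.6 77.4 -2.1] n 1.6
w [0.004  0.0029 0.0039] d [  6.5 123.4  -2. ] n 2.5
```

Emit:
apply_moves:
  deltas:
    - {"wx":0.004,"wy":0.003,"wz":0.004,"dx":6.5,"dy":40,"dz":-2,"fingers":-1}
    - {"wx":0.004,"wy":0.003,"wz":0.004,"dx":6.5,"dy":70,"dz":-2,"fingers":-1}
    - {"wx":0.004,"wy":0.003,"wz":0.004,"dx":6.5,"dy":95,"dz":-2,"fingers":-0.5}
    - {"wx":0.004,"wy":0.003,"wz":0.004,"dx":6.5,"dy":112,"dz":-2,"fingers":-0.2}
    - {"wx":0.004,"wy":0.003,"wz":0.004,"dx":6.5,"dy":123,"dz":-2,"fingers":-0.2}
    - {"wx":0.004,"wy":0.003,"wz":0.004,"dx":6.5,"dy":123,"dz":-2,"fingers":-0.2}
    - {"wx":0.004,"wy":0.003,"wz":0.004,"dx":6.5,"dy":123,"dz":-2,"fingers":-0.2}

```text
time_s: 2.9
eef_pos: [0.599, -0.0525, 0.1119]
eef_rot: [[-0.044, 0.469, 0.882], [-0.999, -0.021, -0.039], [-0.0, -0.883, 0.47]]
force: [-0.4, 0.2, -0.1]
opening: 0.605
```

```bash
python3 w.py w2;python3 -c "
from g import *
delta(dk(-2.4,0.3,14))"
```

```text
2.9 [ 0.59903529 -0.05251053  0.1118859 ] [-0.4  0.2 -0.1] [-0.99 -0.06  0.98  2.16  0.13  0.53 -0.13] grasp [[314.88191538 269.01626529]]
w [-0.0001  0.0004 -0.0004] d [0.4 0.6 2.2] n 0.0
w [-0.0007 -0.0003 -0.0007] d [-0.1  0.9 -0.6] n 0.0
```

View pics/w2.png

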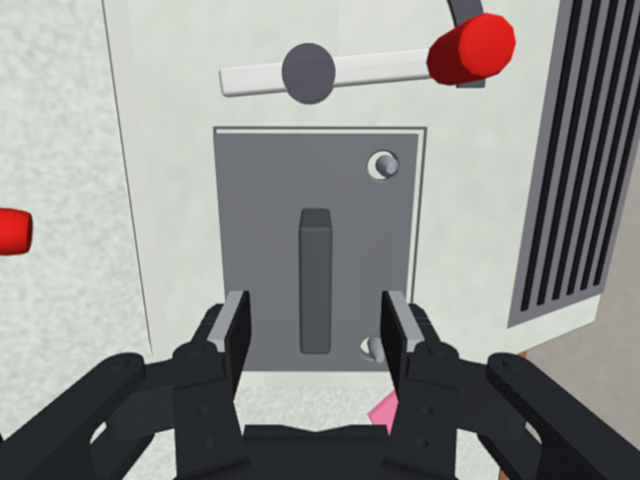

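Emit:
apply_moves:
  deltas:
    - {"wx":0,"wy":0,"wz":0,"dx":0,"dy":0.5,"dz":0,"fingers":1}
    - {"wx":0,"wy":0,"wz":0,"dx":0,"dy":0.5,"dz":0,"fingers":1}
    - {"wx":0,"wy":0,"wz":0,"dx":0,"dy":0.5,"dz":0,"fingers":1}
    - {"wx":0,"wy":0,"wz":0,"dx":0,"dy":0.5,"dz":0,"fingers":1}
    - {"wx":0,"wy":0,"wz":0,"dx":0,"dy":0.5,"dz":0,"fingers":1}
    - {"wx":0,"wy":0,"wz":0,"dx":0,"dy":0.5,"dz":0,"fingers":1}

```text
time_s: 3.55
eef_pos: [0.5995, -0.0538, 0.1114]
eef_rot: [[-0.046, 0.47, 0.882], [-0.999, -0.021, -0.041], [-0.0, -0.883, 0.47]]
force: [-0.5, 0.2, -0.2]
opening: 0.0
```

```bash
python3 w.py w3;python3 -c "
from g import *
delta(dk(-2.4,0.3,14))"
```

```text
3.55 [ 0.59946578 -0.05379841  0.11137412] [-0.5  0.2 -0.2] [-0.99 -0.06  0.99  2.16  0.13  0.53 -0.12] grasp [[314.8798824  269.01735078]]
w [-0.0006 -0.0013  0.0003] d [-0.9 -0.1  2. ] n 0.0
w [-0.0005 -0.0013  0.0004] d [-1.2 -0.1 -0.4] n 0.0
```

View pics/w3.png

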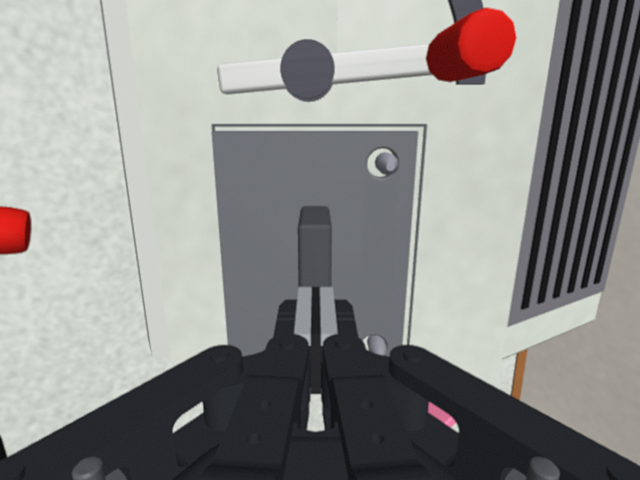

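```bash
python3 - <<'E'
from g import *
s=cams.read_camera('scene');t=cams.read_camera('top');st=robot.observe()
cv2.imwrite('pics/s3.png',s);cv2.imwrite('pics/t3.png',t)
R=st['eef_rot'];p=st['eef_pos']
for y in(0,-.02,-.04,-.06):print(y,proj('scene',[p+R[:,1]*y]),proj('top',[p+R[:,1]*y]))
crop(cv2.convertScaleAbs(s,alpha=1.6),255,175,415,295,5,'pics/s3c.png')
E
```

```text
0 [[296.99654047 265.25164822]] [[338.9183648  217.63708309]]
-0.02 [[296.06658311 256.48027469]] [[339.04162235 220.79237682]]
-0.04 [[295.12562806 247.59789918]] [[339.16930709 224.06042832]]
-0.06 [[294.1735701  238.60325666]] [[339.30166231 227.4474025 ]]
```

View pics/s3c.png

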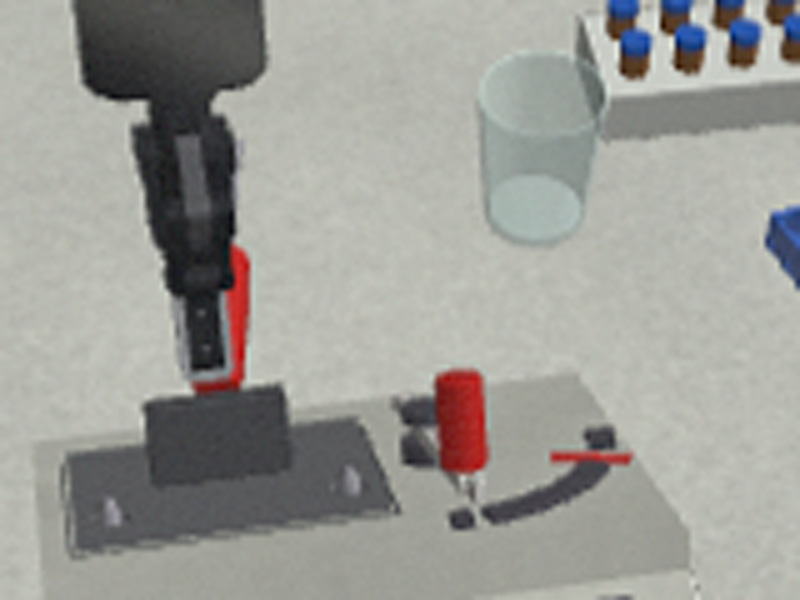

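Finding: the fingers shut on nothing. In the scene view the tips lie about 32–36 mm short of the reported TCP, at crop (205,382) against the projected (210,451). I'll reopen, go about 32 mm deeper and check again.

Emit:
apply_moves:
  deltas:
    - {"wx":0,"wy":0,"wz":0,"dx":0,"dy":0,"dz":-0.5,"fingers":-0.2}
    - {"wx":0,"wy":0,"wz":0,"dx":0,"dy":0,"dz":-0.5,"fingers":-0.2}
    - {"wx":0,"wy":0,"wz":0,"dx":0,"dy":0,"dz":-0.5,"fingers":-0.2}
    - {"wx":0,"wy":0,"wz":0,"dx":0,"dy":0,"dz":-0.5,"fingers":-0.2}
    - {"wx":0,"wy":0,"wz":0,"dx":0,"dy":12,"dz":-0.5,"fingers":-0.2}
    - {"wx":0,"wy":0,"wz":0,"dx":0,"dy":22,"dz":-0.5,"fingers":-0.2}
    - {"wx":0,"wy":0,"wz":0,"dx":0,"dy":30,"dz":-0.5,"fingers":-0.2}
    - {"wx":0,"wy":0,"wz":0,"dx":0,"dy":32,"dz":-0.5,"fingers":-0.2}
    - {"wx":0,"wy":0,"wz":0,"dx":0,"dy":32,"dz":-0.5,"fingers":-0.2}

```text
time_s: 4.6
eef_pos: [0.6139, -0.0547, 0.0826]
eef_rot: [[-0.046, 0.469, 0.882], [-0.999, -0.022, -0.04], [0.001, -0.883, 0.469]]
force: [-0.2, -0.6, 0.3]
opening: 0.598
```

```bash
python3 w.py w4;python3 - <<'E'
from g import *
s=cams.read_camera('scene')
crop(cv2.convertScaleAbs(s,alpha=1.6),255,175,415,295,5,'pics/s4c.png')
E
```

```text
4.6 [ 0.61386008 -0.05473258  0.08262598] [-0.2 -0.6  0.3] [-0.97  0.1   1.02  2.15 -0.17  0.46  0.13] grasp [[314.87980709 269.01772146]]
w [ 0.0001 -0.0011  0.0012] d [ -1.1 -32.2   2.8] n 0.6
```

View pics/w4.png

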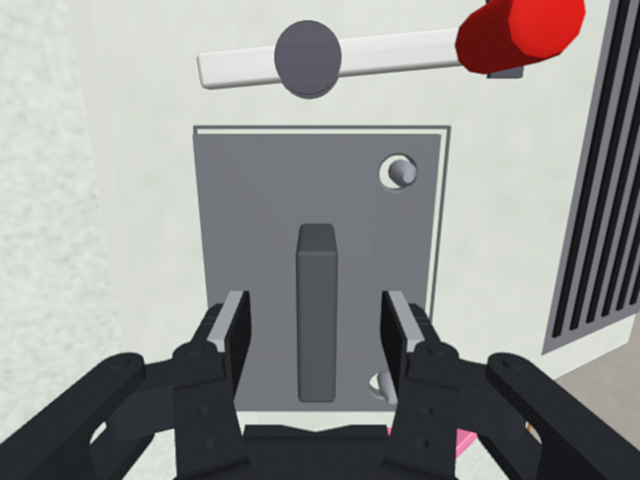

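View pics/s4c.png

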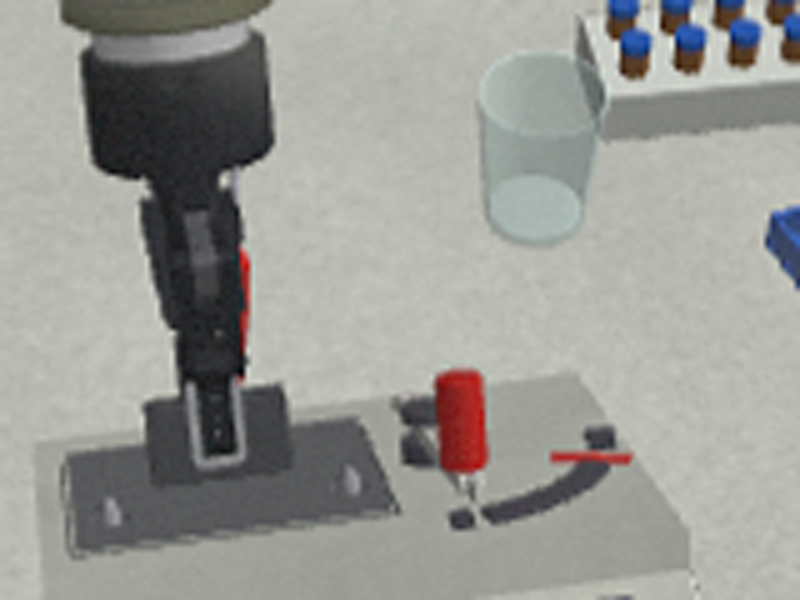

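Emit:
apply_moves:
  deltas:
    - {"wx":0,"wy":0,"wz":0,"dx":0,"dy":0,"dz":0,"fingers":0.3}
    - {"wx":0,"wy":0,"wz":0,"dx":0,"dy":0,"dz":0,"fingers":0.6}
    - {"wx":0,"wy":0,"wz":0,"dx":0,"dy":0,"dz":0,"fingers":1}
    - {"wx":0,"wy":0,"wz":0,"dx":0,"dy":0,"dz":0,"fingers":1}
    - {"wx":0,"wy":0,"wz":0,"dx":0,"dy":0,"dz":0,"fingers":1}
    - {"wx":0,"wy":0,"wz":0,"dx":0,"dy":0,"dz":0,"fingers":1}

```text
time_s: 5.3
eef_pos: [0.6141, -0.0543, 0.0833]
eef_rot: [[-0.046, 0.47, 0.882], [-0.999, -0.02, -0.041], [-0.001, -0.883, 0.47]]
force: [-9.2, 0.8, 11.0]
opening: 0.151
```

```bash
python3 w.py w5;python3 - <<'E'
from g import *
s=cams.read_camera('scene')
crop(cv2.convertScaleAbs(s,alpha=1.6),255,175,415,295,5,'pics/s5c.png')
st=robot.observe();print(st['opening'],st['force'],st['torque'])
E
```

```text
5.3 [ 0.61407273 -0.0542665   0.0832817 ] [-9.2  0.8 11. ] [-0.97  0.1   1.02  2.15 -0.18  0.46  0.13] grasp [[314.87898343 269.01709166]]
w [-0.0006 -0.0017 -0.0005] d [ -0.7 -31.7   2.3] n 0.6
0.15075928684043885 [-8.95735109  0.76298031  9.95894944] [0.08216734 1.05465329 0.01076141]
```

View pics/w5.png

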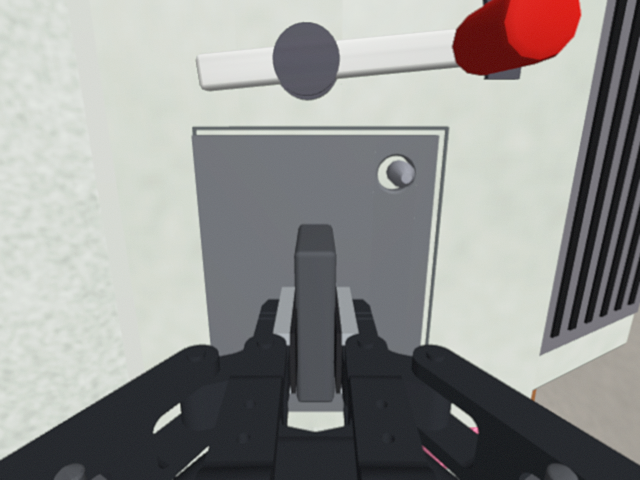

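View pics/s5c.png

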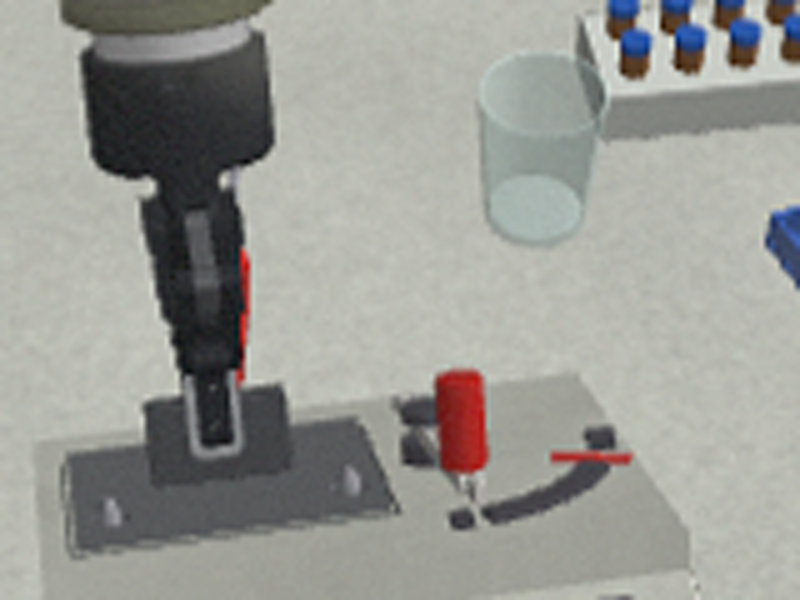

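Emit:
apply_moves:
  deltas:
    - {"wx":0,"wy":0,"wz":0,"dx":0,"dy":-5,"dz":0,"fingers":1}
    - {"wx":0,"wy":0,"wz":0,"dx":0,"dy":-15,"dz":0,"fingers":1}
    - {"wx":0,"wy":0,"wz":0,"dx":0,"dy":-30,"dz":0,"fingers":1}
    - {"wx":0,"wy":0,"wz":0,"dx":0,"dy":-55,"dz":0,"fingers":1}
    - {"wx":0,"wy":0,"wz":0,"dx":0,"dy":-90,"dz":0,"fingers":1}
    - {"wx":0,"wy":0,"wz":0,"dx":0,"dy":-120,"dz":0,"fingers":1}
    - {"wx":0,"wy":0,"wz":0,"dx":0,"dy":-120,"dz":0,"fingers":1}
    - {"wx":0,"wy":0,"wz":0,"dx":0,"dy":-120,"dz":0,"fingers":1}

```text
time_s: 6.2
eef_pos: [0.5576, -0.0519, 0.1887]
eef_rot: [[-0.046, 0.47, 0.882], [-0.999, -0.02, -0.041], [-0.002, -0.882, 0.47]]
force: [-0.4, 0.5, -2.6]
opening: 0.148
```

```bash
python3 w.py w6;python3 - <<'E'
from g import *
st=robot.observe();print(st['opening'],st['force'],st['torque'])
T=fl(.52,.12,.26,.05);delta(T)
delta(fl(.474,.357,.10,np.radians(10.2)),frm=T)
E
```

```text
6.2 [ 0.55758942 -0.05190446  0.1886696 ] [-0.4  0.5 -2.6] [-0.93 -0.36  0.78  2.15  0.46  0.8  -0.4 ] grasp [[314.87949851 269.01719208]]
w [-0.001  -0.0021 -0.0009] d [-0.8 87.9  2.6] n 1.8
0.14789934673928898 [-0.18212267 -0.01597152 -3.35080376] [-0.01242819  0.72351926  0.02811519]
w [-0.4878 -0.0942  0.0228] d [-170.1  -84.9   -6.1] n 3.8
w [ 0.    -0.128  0.   ] d [-239.   160.   -34.1] n 5.8
```

View pics/w6.png

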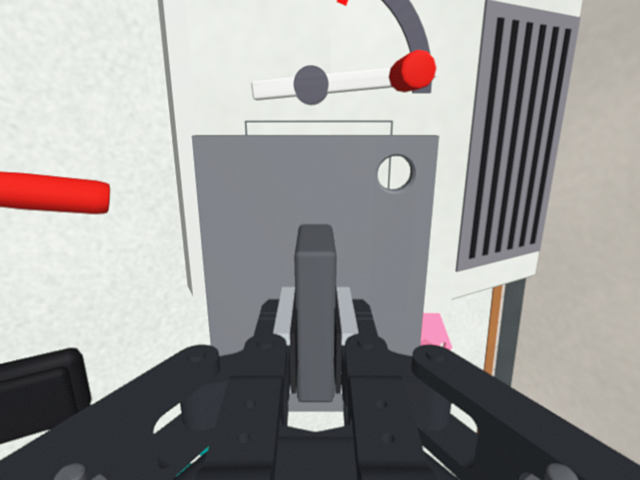

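Emit:
apply_moves:
  deltas:
    - {"wx":-0.488,"wy":-0.094,"wz":0.023,"dx":-170,"dy":-85,"dz":-6,"fingers":1}
    - {"wx":-0.488,"wy":-0.094,"wz":0.023,"dx":-170,"dy":-85,"dz":-6,"fingers":1}
    - {"wx":-0.488,"wy":-0.094,"wz":0.023,"dx":-170,"dy":-85,"dz":-6,"fingers":1}
    - {"wx":-0.488,"wy":-0.094,"wz":0.023,"dx":-170,"dy":-85,"dz":-6,"fingers":1}
    - {"wx":-0.488,"wy":-0.094,"wz":0.023,"dx":-170,"dy":-85,"dz":-6,"fingers":1}
    - {"wx":-0.488,"wy":-0.094,"wz":0.023,"dx":-170,"dy":-85,"dz":-6,"fingers":1}
    - {"wx":-0.488,"wy":-0.094,"wz":0.023,"dx":-170,"dy":-85,"dz":-6,"fingers":1}

```text
time_s: 6.95
eef_pos: [0.5202, 0.1187, 0.2598]
eef_rot: [[0.049, 0.0, 0.999], [-0.999, -0.002, 0.049], [0.002, -1.0, 0.0]]
force: [0.2, -1.3, -2.2]
opening: 0.149
```

```bash
python3 - <<'E'
from g import *
st=robot.observe();print(st['opening'],st['force'],st['joint_pos'].round(2))
delta(fl(.474,.357,.09,np.radians(10.2)))
E
```

```text
0.14905316376907038 [ 0.15605729 -1.27935764 -2.21733861] [-1.16  0.11  0.94  1.64 -0.09  1.44 -0.17]
w [ 1.000e-04 -1.295e-01  2.200e-03] d [-240.6  169.2  -34.6] n 5.9
```

Emit:
apply_moves:
  deltas:
    - {"wx":0,"wy":-0.13,"wz":0.002,"dx":-50,"dy":0,"dz":-7,"fingers":1}
    - {"wx":0,"wy":-0.13,"wz":0.002,"dx":-97,"dy":0,"dz":-14,"fingers":1}
    - {"wx":0,"wy":-0.13,"wz":0.002,"dx":-145,"dy":10,"dz":-21,"fingers":1}
    - {"wx":0,"wy":-0.13,"wz":0.002,"dx":-185,"dy":40,"dz":-28,"fingers":1}
    - {"wx":0,"wy":-0.13,"wz":0.002,"dx":-220,"dy":75,"dz":-32,"fingers":1}
    - {"wx":0,"wy":-0.13,"wz":0.002,"dx":-240.5,"dy":115,"dz":-34.5,"fingers":1}
    - {"wx":0,"wy":-0.13,"wz":0.002,"dx":-240.5,"dy":150,"dz":-34.5,"fingers":1}
    - {"wx":0,"wy":-0.13,"wz":0.002,"dx":-240.5,"dy":169,"dz":-34.5,"fingers":1}
    - {"wx":0,"wy":-0.13,"wz":0.002,"dx":-240.5,"dy":169,"dz":-34.5,"fingers":1}

```text
time_s: 7.85
eef_pos: [0.4727, 0.3559, 0.0891]
eef_rot: [[0.177, -0.002, 0.984], [-0.984, -0.002, 0.177], [0.001, -1.0, -0.003]]
force: [-0.2, 0.1, -1.5]
opening: 0.147
```

```bash
python3 w.py w7; python3 - <<'E'
from g import *
t=cams.read_camera('top');crop(cv2.convertScaleAbs(t,alpha=1.5),90,220,230,330,5,'pics/t7c.png')
delta(fl(.474,.357,-.01,np.radians(10.2)))
E
```

```text
7.85 [0.47267709 0.35593071 0.08911655] [-0.2  0.1 -1.5] [-1.31  0.41  0.73  1.71 -0.3   1.14 -0.31] grasp [[315.46804598 269.01928936]]
w [ 0.4891  0.2188 -0.0528] d [425.3 -22.8  53.9] n 8.6
w [-0.0016  0.0003 -0.0019] d [  0.6 102.7  -0.8] n 2.1
```

View pics/w7.png

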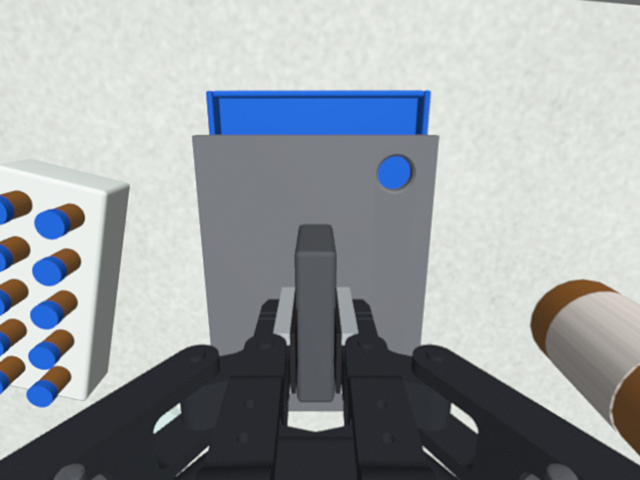

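View pics/t7c.png

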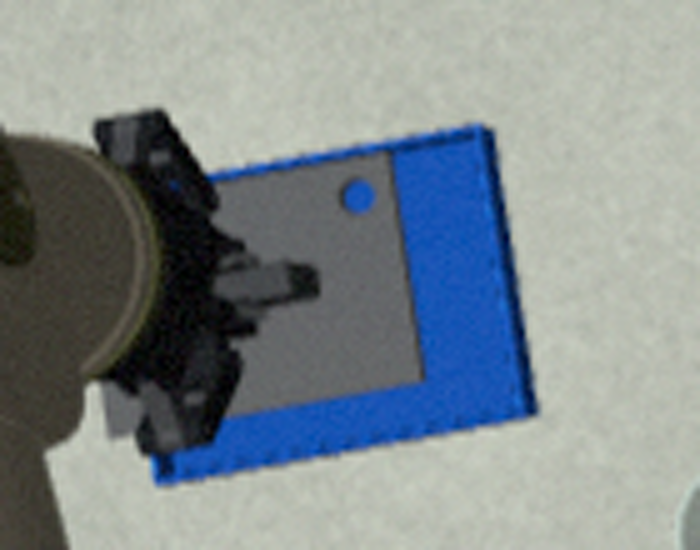

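```bash
python3 - <<'E'
from g import *
import pickle
st=pickle.load(open('pics/w7.pkl','rb'))
P=plane('wrist',[[207,92],[431,92]],[0,0,.022],st=st);print(P)
c=np.array([.474,.357]);R=Rz(np.radians(10.2))[:2,:2]
print((P[:,:2]-c)@R)
E
```

```text
[[0.39415506 0.42847187 0.022     ]
 [0.52485727 0.45194274 0.022     ]]
[[-0.06592646  0.08448162]
 [ 0.06686641  0.08443618]]
```

Emit:
apply_moves:
  deltas:
    - {"wx":-0.002,"wy":0,"wz":-0.002,"dx":0.5,"dy":40,"dz":0,"fingers":1}
    - {"wx":-0.002,"wy":0,"wz":-0.002,"dx":0.5,"dy":70,"dz":0,"fingers":1}
    - {"wx":-0.002,"wy":0,"wz":-0.002,"dx":0.5,"dy":85,"dz":0,"fingers":1}
    - {"wx":-0.002,"wy":0,"wz":-0.002,"dx":0.5,"dy":93,"dz":0,"fingers":1}
    - {"wx":-0.002,"wy":0,"wz":-0.002,"dx":0.5,"dy":97,"dz":0,"fingers":1}
    - {"wx":-0.002,"wy":0,"wz":-0.002,"dx":0.5,"dy":97,"dz":0,"fingers":1}
    - {"wx":-0.002,"wy":0,"wz":-0.002,"dx":0.5,"dy":97,"dz":0,"fingers":1}

```text
time_s: 8.65
eef_pos: [0.4748, 0.3587, -0.0038]
eef_rot: [[0.179, 0.0, 0.984], [-0.984, 0.001, 0.179], [-0.001, -1.0, 0.0]]
force: [0.7, 0.1, -1.3]
opening: 0.148
```

```bash
python3 w.py w8 | head -1; python3 - <<'E'
from g import *
delta(fl(.474,.357,-.012,np.radians(10.2)))
E
```

```text
8.65 [ 0.47480655  0.35866692 -0.00382141] [ 0.7  0.1 -1.3] [-1.25  0.53  0.67  1.77 -0.39  0.97 -0.25] grasp [[315.47149149 269.01909557]]
w [-0.0004  0.0019 -0.0008] d [ 1.5  8.1 -1.1] n 0.2
```

View pics/w8.png

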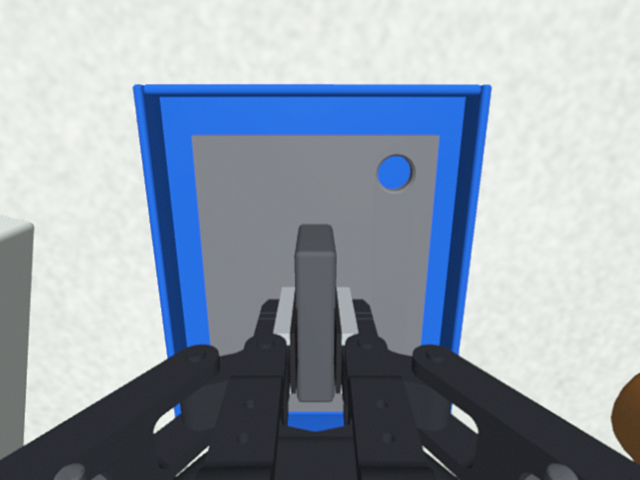

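Centred inside the tray and still held. Lowering slowly to contact.

Emit:
apply_moves:
  deltas:
    - {"wx":0,"wy":0,"wz":0,"dx":0,"dy":3,"dz":0,"fingers":1}
    - {"wx":0,"wy":0,"wz":0,"dx":0,"dy":5,"dz":0,"fingers":1}
    - {"wx":0,"wy":0,"wz":0,"dx":0,"dy":7,"dz":0,"fingers":1}
    - {"wx":0,"wy":0,"wz":0,"dx":0,"dy":8,"dz":0,"fingers":1}
    - {"wx":0,"wy":0,"wz":0,"dx":0,"dy":8,"dz":0,"fingers":1}

```text
time_s: 9.2
eef_pos: [0.474, 0.358, -0.0133]
eef_rot: [[0.179, -0.001, 0.984], [-0.984, -0.001, 0.179], [0.001, -1.0, -0.001]]
force: [0.0, 0.7, -2.6]
opening: 0.149
```

Emit:
apply_moves:
  deltas:
    - {"wx":0,"wy":0,"wz":0,"dx":0,"dy":1,"dz":0,"fingers":1}
    - {"wx":0,"wy":0,"wz":0,"dx":0,"dy":1,"dz":0,"fingers":1}
    - {"wx":0,"wy":0,"wz":0,"dx":0,"dy":1,"dz":0,"fingers":1}

```text
time_s: 9.5
eef_pos: [0.4742, 0.3582, -0.0138]
eef_rot: [[0.179, -0.001, 0.984], [-0.984, -0.0, 0.179], [0.0, -1.0, -0.001]]
force: [-2.2, -1.4, 1.5]
opening: 0.148
```

```bash
python3 w.py w9 | head -1
```

```text
9.5 [ 0.4742252   0.35816282 -0.01375319] [-2.2 -1.4  1.5] [-1.25  0.54  0.66  1.78 -0.4   0.96 -0.24] grasp [[315.47194888 269.01995349]]
```

View pics/w9.png

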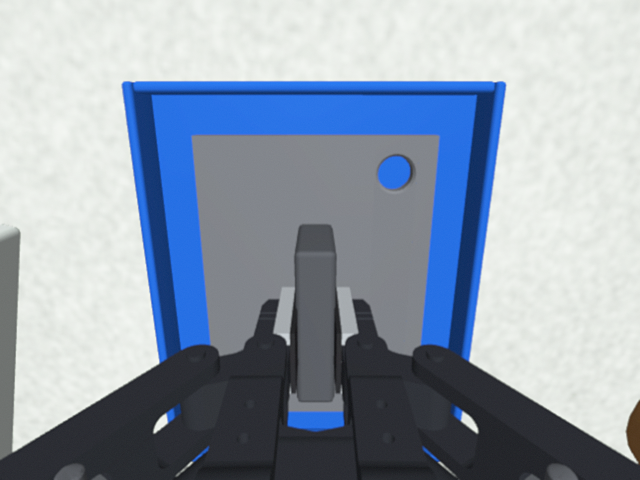

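Emit:
apply_moves:
  deltas:
    - {"wx":0,"wy":0,"wz":0,"dx":0,"dy":0.5,"dz":0,"fingers":1}
    - {"wx":0,"wy":0,"wz":0,"dx":0,"dy":0.5,"dz":0,"fingers":0.4}
    - {"wx":0,"wy":0,"wz":0,"dx":0,"dy":0.5,"dz":0,"fingers":0}
    - {"wx":0,"wy":0,"wz":0,"dx":0,"dy":0.5,"dz":0,"fingers":-0.2}
    - {"wx":0,"wy":0,"wz":0,"dx":0,"dy":0.5,"dz":0,"fingers":-0.2}
    - {"wx":0,"wy":0,"wz":0,"dx":0,"dy":-20,"dz":0,"fingers":-0.2}
    - {"wx":0,"wy":0,"wz":0,"dx":0,"dy":-60,"dz":0,"fingers":-0.2}
    - {"wx":0,"wy":0,"wz":0,"dx":0,"dy":-110,"dz":0,"fingers":-0.2}
    - {"wx":0,"wy":0,"wz":0,"dx":0,"dy":-160,"dz":0,"fingers":-0.2}
    - {"wx":0,"wy":0,"wz":0,"dx":0,"dy":-210,"dz":0,"fingers":-0.2}
    - {"wx":0,"wy":0,"wz":0,"dx":0,"dy":-240,"dz":0,"fingers":-0.2}

```text
time_s: 10.65
eef_pos: [0.4753, 0.3585, 0.2301]
eef_rot: [[0.179, 0.002, 0.984], [-0.984, 0.003, 0.179], [-0.002, -1.0, 0.002]]
force: [1.1, 0.1, 0.4]
opening: 0.601
```

```bash
python3 w.py w10 | head -1; python3 - <<'E'
from g import *
V=fl(.50,0,.30,0.0);delta(V)
delta(fl(.459,-.330,.17,np.radians(-13.2)),frm=V)
delta(fl(.459,-.363,.12,np.radians(-13.2)),frm=V)
E
```

```text
10.65 [0.47532454 0.35849652 0.23010439] [1.1 0.1 0.4] [-1.35  0.3   0.79  1.53 -0.21  1.4  -0.37] grasp [[315.46779291 269.01470661]]
w [-0.0054  0.1797 -0.0056] d [357.5 -68.3 -40.8] n 7.3
w [0.     0.2304 0.    ] d [330. 130. -41.] n 7.1
w [0.     0.2304 0.    ] d [363. 180. -41.] n 8.1
```

View pics/w10.png

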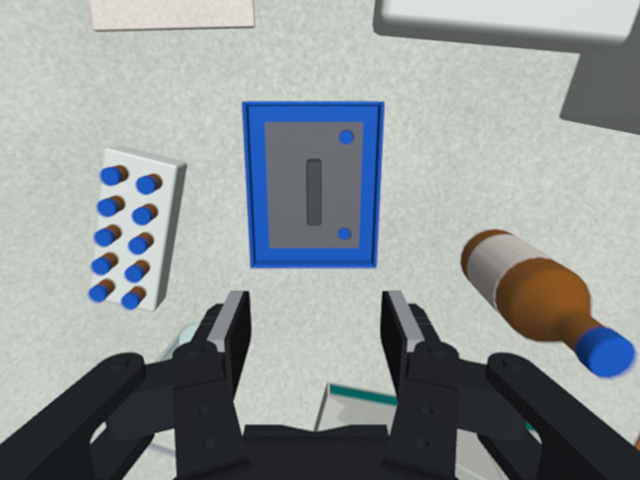

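Grey cover lies flat and centred in the tray (plate spans pixels (264,122)–(362,248), rib up). Next, on to the teal cover.

Emit:
apply_moves:
  deltas:
    - {"wx":-0.005,"wy":0.18,"wz":-0.005,"dx":40,"dy":-68,"dz":-5,"fingers":-0.2}
    - {"wx":-0.005,"wy":0.18,"wz":-0.005,"dx":357,"dy":-68,"dz":-41,"fingers":-0.2}
    - {"wx":-0.005,"wy":0.18,"wz":-0.005,"dx":357,"dy":-68,"dz":-41,"fingers":-0.2}
    - {"wx":-0.005,"wy":0.18,"wz":-0.005,"dx":357,"dy":-68,"dz":-41,"fingers":-0.2}
    - {"wx":-0.005,"wy":0.18,"wz":-0.005,"dx":357,"dy":-68,"dz":-41,"fingers":-0.2}
    - {"wx":-0.005,"wy":0.18,"wz":-0.005,"dx":357,"dy":-68,"dz":-41,"fingers":-0.2}
    - {"wx":-0.005,"wy":0.18,"wz":-0.005,"dx":357,"dy":-68,"dz":-41,"fingers":-0.2}
    - {"wx":-0.005,"wy":0.18,"wz":-0.005,"dx":357,"dy":-68,"dz":-41,"fingers":-0.2}
    - {"wx":-0.005,"wy":0.18,"wz":-0.005,"dx":357,"dy":-68,"dz":-41,"fingers":-0.2}
    - {"wx":-0.005,"wy":0.18,"wz":-0.005,"dx":357,"dy":-68,"dz":-41,"fingers":-0.2}

```text
time_s: 11.7
eef_pos: [0.4979, -0.0006, 0.294]
eef_rot: [[-0.002, -0.005, 1.0], [-1.0, -0.005, -0.002], [0.005, -1.0, -0.005]]
force: [0.4, 0.1, -0.2]
opening: 0.601
```

```bash
python3 - <<'E'
from g import *
print(robot.observe()['joint_pos'].round(2))
delta(fl(.459,-.363,.11,np.radians(-13.2)))
E
```

```text
[-1.17 -0.05  1.06  1.66  0.05  1.51 -0.11]
w [0.0049 0.2289 0.0057] d [361.5 186.  -37.3] n 8.2
```

Emit:
apply_moves:
  deltas:
    - {"wx":0.005,"wy":0.229,"wz":0.006,"dx":361,"dy":40,"dz":-37,"fingers":-0.2}
    - {"wx":0.005,"wy":0.229,"wz":0.006,"dx":361,"dy":40,"dz":-37,"fingers":-0.2}
    - {"wx":0.005,"wy":0.229,"wz":0.006,"dx":361,"dy":40,"dz":-37,"fingers":-0.2}
    - {"wx":0.005,"wy":0.229,"wz":0.006,"dx":361,"dy":40,"dz":-37,"fingers":-0.2}
    - {"wx":0.005,"wy":0.229,"wz":0.006,"dx":361,"dy":60,"dz":-37,"fingers":-0.2}
    - {"wx":0.005,"wy":0.229,"wz":0.006,"dx":361,"dy":100,"dz":-37,"fingers":-0.2}
    - {"wx":0.005,"wy":0.229,"wz":0.006,"dx":361,"dy":145,"dz":-37,"fingers":-0.2}
    - {"wx":0.005,"wy":0.229,"wz":0.006,"dx":361,"dy":186,"dz":-37,"fingers":-0.2}
    - {"wx":0.005,"wy":0.229,"wz":0.006,"dx":361,"dy":186,"dz":-37,"fingers":-0.2}
    - {"wx":0.005,"wy":0.229,"wz":0.006,"dx":361,"dy":186,"dz":-37,"fingers":-0.2}

```text
time_s: 12.7
eef_pos: [0.4571, -0.3619, 0.1048]
eef_rot: [[-0.229, -0.007, 0.973], [-0.973, 0.002, -0.229], [-0.001, -1.0, -0.008]]
force: [-0.2, 1.0, 0.8]
opening: 0.595
```

```bash
python3 w.py w11; python3 - <<'E'
from g import *
delta(fl(.459,-.363,.11,np.radians(-13.2)))
E
```

```text
12.7 [ 0.45712763 -0.36194759  0.10483538] [-0.2  1.   0.8] [-0.24  0.51  1.08  1.72 -0.47  1.21  0.74] grasp [[314.64520528 269.16356785]]
w [ 0.4948 -0.1831  0.0443] d [-333.7   -7.9   69.5] n 6.8
w [ 0.0062 -0.0001 -0.0002] d [ 0.9 -3.7  1.3] n 0.1
```

View pics/w11.png

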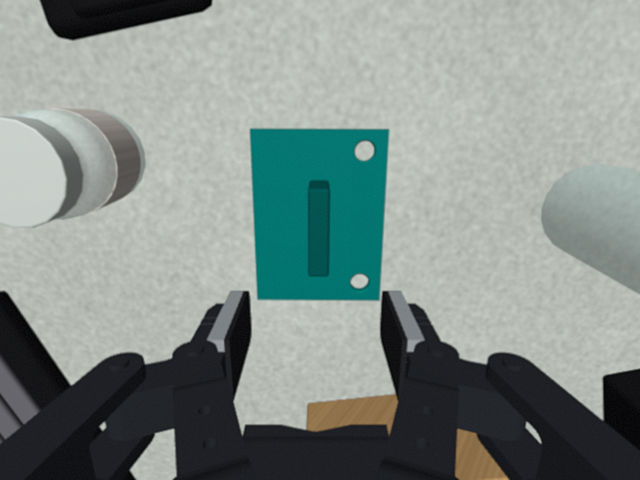

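```bash
cat > teal.py <<'E'
from quad import *
import pickle,sys
from scipy.optimize import least_squares
n=sys.argv[1]
st=pickle.load(open(f'pics/{n}.pkl','rb'));im=cv2.imread(f'pics/{n}.png');hsv=cv2.cvtColor(im,cv2.COLOR_BGR2HSV)
m=cv2.inRange(hsv,(80,120,30),(98,255,255));m[320:]=0;m=cv2.morphologyEx(m,cv2.MORPH_CLOSE,np.ones((5,5)))
q=quadfit(m);q=q[np.argsort(np.arctan2(*(q-q.mean(0)).T[::-1]))];print(q)  # TL,TR,BR,BL
D=np.array([[-48,65,6],[48,65,6],[48,-65,6],[-48,-65,6]])/1e3
def res(p):
    return (proj('wrist',D@Rz(p[2]).T+[p[0],p[1],p[3] if len(p)>3 else 0],st)-q).ravel()
r=least_squares(res,[.459,-.363,-.23]);print(r.x,r.fun.round(1))
r4=least_squares(res,[.459,-.363,-.23,0]);print(r4.x,r4.fun.round(1))
p=r.x
delta(fl(p[0],p[1],-.0175,p[2]),st)
E
python3 teal.py w11
```

```text
[[250.51138671 128.68325801]
 [387.41062032 130.51958376]
 [377.90814935 299.48023128]
 [258.02492644 297.72757398]]
[ 0.45856083 -0.36417177 -0.23809463] [-1.2 -0.5  1.7 -1.4  1.   1.1 -1.6  1.7]
[ 0.45834813 -0.36512695 -0.23809781 -0.00478819] [ 0.   0.6  0.5 -0.2  0.  -0.6 -0.6  0.1]
w [ 0.0076  0.0071 -0.0005] d [  1.9 122.3   2.8] n 2.4
```

```bash
python3 - <<'E'
import cv2,numpy as np
im=cv2.imread('pics/w11.png');hsv=cv2.cvtColor(im,cv2.COLOR_BGR2HSV)
m=cv2.inRange(hsv,(80,120,30),(98,255,255))
for x in range(255,390,15): 
    r=np.nonzero(m[:320,x])[0]; print(x,r.min() if len(r) else None,r.max() if len(r) else None)
E
```

```text
255 129 241
270 129 298
285 129 298
300 129 298
315 129 299
330 130 299
345 130 299
360 130 299
375 130 299
```

Emit:
apply_moves:
  deltas:
    - {"wx":0.007,"wy":0.004,"wz":0,"dx":2,"dy":45,"dz":2.5,"fingers":-0.2}
    - {"wx":0.007,"wy":0.004,"wz":0,"dx":2,"dy":80,"dz":2.5,"fingers":-0.2}
    - {"wx":0.007,"wy":0.004,"wz":0,"dx":2,"dy":105,"dz":2.5,"fingers":-0.2}
    - {"wx":0.007,"wy":0.004,"wz":0,"dx":2,"dy":118,"dz":2.5,"fingers":-0.2}
    - {"wx":0.007,"wy":0.004,"wz":0,"dx":2,"dy":122,"dz":2.5,"fingers":-0.2}
    - {"wx":0.007,"wy":0.004,"wz":0,"dx":2,"dy":122,"dz":2.5,"fingers":-0.2}
    - {"wx":0.007,"wy":0.004,"wz":0,"dx":2,"dy":122,"dz":2.5,"fingers":-0.2}

```text
time_s: 13.45
eef_pos: [0.4631, -0.3653, -0.01]
eef_rot: [[-0.23, 0.009, 0.973], [-0.973, -0.003, -0.23], [0.001, -1.0, 0.009]]
force: [0.7, 0.6, -0.4]
opening: 0.602
```

```bash
python3 w.py w12; python3 - <<'E'
from g import *
delta(fl(.4586,-.3642,-.0177,-.234))
E
```

```text
13.45 [ 0.46308818 -0.3653098  -0.01001059] [ 0.7  0.6 -0.4] [-0.13  0.64  0.95  1.81 -0.62  1.01  0.83] grasp [[314.63751447 269.16471211]]
w [ 0.478  -0.1836  0.0477] d [-335.6 -122.1   63.6] n 7.3
w [-0.0093  0.0014  0.0009] d [-0.2  7.6 -4.6] n 0.2
```

View pics/w12.png

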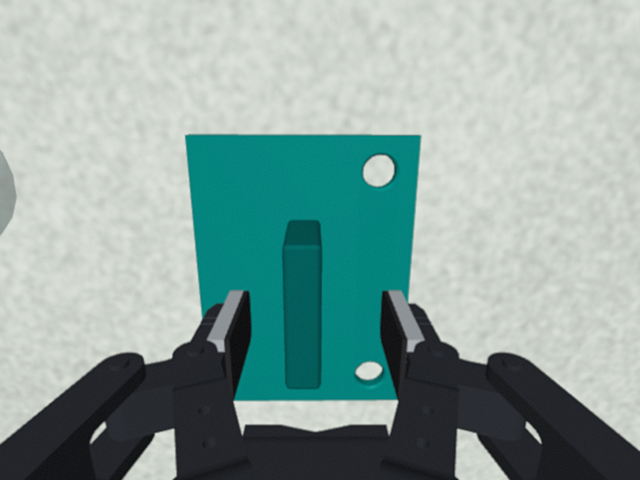

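Emit:
apply_moves:
  deltas:
    - {"wx":-0.009,"wy":0.001,"wz":0.001,"dx":0,"dy":0,"dz":-5,"fingers":-0.2}
    - {"wx":-0.009,"wy":0.001,"wz":0.001,"dx":0,"dy":3,"dz":-5,"fingers":-0.2}
    - {"wx":-0.009,"wy":0.001,"wz":0.001,"dx":0,"dy":6,"dz":-5,"fingers":-0.2}
    - {"wx":-0.009,"wy":0.001,"wz":0.001,"dx":0,"dy":7,"dz":-5,"fingers":-0.2}
    - {"wx":-0.009,"wy":0.001,"wz":0.001,"dx":0,"dy":7,"dz":-5,"fingers":-0.2}
    - {"wx":-0.009,"wy":0.001,"wz":0.001,"dx":0,"dy":7,"dz":-5,"fingers":-0.2}

```text
time_s: 14.1
eef_pos: [0.4571, -0.3639, -0.0186]
eef_rot: [[-0.232, -0.002, 0.973], [-0.973, 0.001, -0.232], [-0.0, -1.0, -0.002]]
force: [-0.2, -0.3, -0.8]
opening: 0.601
```

```bash
python3 w.py w13; python3 - <<'E'
from g import *
delta(fl(.4586,-.3642,-.0177,-.234))
E
```

```text
14.1 [ 0.45713603 -0.36388405 -0.01860648] [-0.2 -0.3 -0.8] [-0.13  0.65  0.94  1.82 -0.62  1.    0.83] grasp [[314.63698319 269.16594764]]
w [ 0.489  -0.1859  0.0457] d [-335.9 -130.9   67.8] n 7.3
w [ 0.0017  0.     -0.0005] d [-0.1 -0.9  1.5] n 0.0
```

View pics/w13.png

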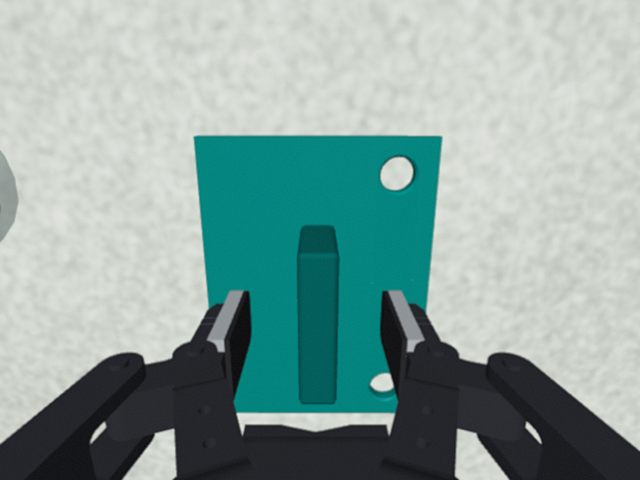

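Emit:
apply_moves:
  deltas:
    - {"wx":0,"wy":0,"wz":0,"dx":0,"dy":-0.5,"dz":0.5,"fingers":0.3}
    - {"wx":0,"wy":0,"wz":0,"dx":0,"dy":-0.5,"dz":0.5,"fingers":0.6}
    - {"wx":0,"wy":0,"wz":0,"dx":0,"dy":-0.5,"dz":0.5,"fingers":1}
    - {"wx":0,"wy":0,"wz":0,"dx":0,"dy":-0.5,"dz":0.5,"fingers":1}
    - {"wx":0,"wy":0,"wz":0,"dx":0,"dy":-0.5,"dz":0.5,"fingers":1}
    - {"wx":0,"wy":0,"wz":0,"dx":0,"dy":-0.5,"dz":0.5,"fingers":1}
    - {"wx":0,"wy":0,"wz":0,"dx":0,"dy":-20,"dz":0.5,"fingers":1}
    - {"wx":0,"wy":0,"wz":0,"dx":0,"dy":-60,"dz":0.5,"fingers":1}
    - {"wx":0,"wy":0,"wz":0,"dx":0,"dy":-110,"dz":0.5,"fingers":1}
    - {"wx":0,"wy":0,"wz":0,"dx":0,"dy":-160,"dz":0.5,"fingers":1}
    - {"wx":0,"wy":0,"wz":0,"dx":0,"dy":-210,"dz":0.5,"fingers":1}
    - {"wx":0,"wy":0,"wz":0,"dx":0,"dy":-250,"dz":0.5,"fingers":1}

```text
time_s: 15.35
eef_pos: [0.4577, -0.3642, 0.2337]
eef_rot: [[-0.232, -0.001, 0.973], [-0.973, 0.001, -0.232], [-0.001, -1.0, -0.001]]
force: [1.0, -0.5, -2.8]
opening: 0.149
```

```bash
python3 w.py w14; python3 - <<'E'
from g import *
st=robot.observe();print(st['force'])
import pickle
s5=pickle.load(open('pics/w5.pkl','rb'));s6=pickle.load(open('pics/w6.pkl','rb'))
V=(fl(.5,-.12,.28,-.1));delta(V)
delta((s6['eef_rot'],s5['eef_pos']-s6['eef_rot'][:,1]*.08),frm=V)
E
```

```text
15.35 [ 0.45769704 -0.36424693  0.23371994] [ 1.  -0.5 -2.8] [-0.3   0.4   1.18  1.55 -0.37  1.44  0.67] grasp [[314.63513518 269.1665982 ]]
w [ 0.4882 -0.1862  0.0458] d [-336.   121.5   67.5] n 7.3
[ 1.12454603 -1.94099193  3.29333226]
w [-0.005  -0.1345  0.0022] d [-248.9  -41.1  -17.3] n 5.1
w [ 0.4895 -0.0525  0.015 ] d [-74.6 126.1  69.4] n 3.3
```

View pics/w14.png

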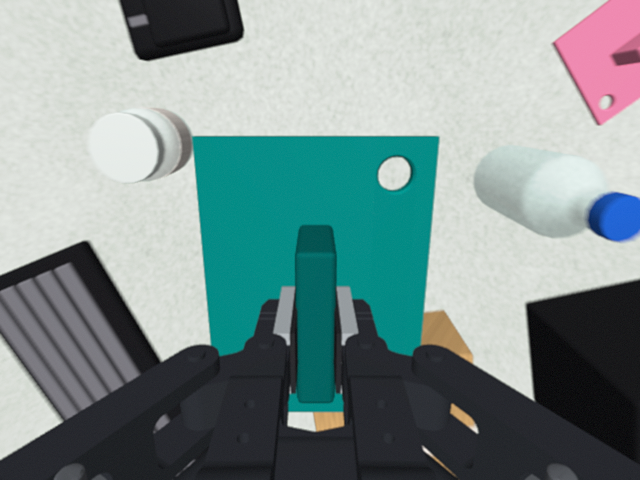

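Emit:
apply_moves:
  deltas:
    - {"wx":-0.005,"wy":-0.134,"wz":0.002,"dx":-249,"dy":-41,"dz":-17,"fingers":1}
    - {"wx":-0.005,"wy":-0.134,"wz":0.002,"dx":-249,"dy":-41,"dz":-17,"fingers":1}
    - {"wx":-0.005,"wy":-0.134,"wz":0.002,"dx":-249,"dy":-41,"dz":-17,"fingers":1}
    - {"wx":-0.005,"wy":-0.134,"wz":0.002,"dx":-249,"dy":-41,"dz":-17,"fingers":1}
    - {"wx":-0.005,"wy":-0.134,"wz":0.002,"dx":-249,"dy":-41,"dz":-17,"fingers":1}
    - {"wx":-0.005,"wy":-0.134,"wz":0.002,"dx":-249,"dy":-41,"dz":-17,"fingers":1}
    - {"wx":-0.005,"wy":-0.134,"wz":0.002,"dx":-249,"dy":-41,"dz":-17,"fingers":1}

```text
time_s: 16.1
eef_pos: [0.4995, -0.1156, 0.2721]
eef_rot: [[-0.095, -0.007, 0.995], [-0.995, 0.005, -0.095], [-0.004, -1.0, -0.007]]
force: [-0.6, -1.3, -3.4]
opening: 0.151
```

```bash
cat > seat.py <<'E'
from g import *
import pickle,sys
s5=pickle.load(open('pics/w5.pkl','rb'));R=s5['eef_rot']
def seat(h,up=2.2,x=0): # h mm above seat, up-slope shift
    return R,s5['eef_pos']+R@np.array([x,-h,up])/1e3
if __name__=='__main__':
    st=robot.observe();print(st['time_s'],st['opening'],st['force'].round(1),st['joint_pos'].round(2))
    for h in map(float,sys.argv[1:]):delta(seat(h),st)
E
python3 seat.py 80
```

```text
16.1 0.15071800600087357 [-0.6 -1.3 -3.4] [-1.03  0.05  1.23  1.66 -0.05  1.47  0.12]
w [ 0.4961 -0.0488  0.0092] d [-69.6 116.9  73.4] n 3.3
```

Emit:
apply_moves:
  deltas:
    - {"wx":0.25,"wy":-0.03,"wz":0.005,"dx":-35,"dy":20,"dz":20,"fingers":1}
    - {"wx":0.496,"wy":-0.049,"wz":0.009,"dx":-70,"dy":50,"dz":50,"fingers":1}
    - {"wx":0.496,"wy":-0.049,"wz":0.009,"dx":-70,"dy":85,"dz":73,"fingers":1}
    - {"wx":0.496,"wy":-0.049,"wz":0.009,"dx":-70,"dy":117,"dz":73,"fingers":1}
    - {"wx":0.496,"wy":-0.049,"wz":0.009,"dx":-70,"dy":117,"dz":73,"fingers":1}
    - {"wx":0.496,"wy":-0.049,"wz":0.009,"dx":-70,"dy":117,"dz":73,"fingers":1}
    - {"wx":0.496,"wy":-0.049,"wz":0.009,"dx":-70,"dy":117,"dz":73,"fingers":1}
    - {"wx":0.496,"wy":-0.049,"wz":0.009,"dx":-70,"dy":117,"dz":73,"fingers":1}

```text
time_s: 16.9
eef_pos: [0.5795, -0.0567, 0.1571]
eef_rot: [[-0.053, 0.471, 0.881], [-0.999, -0.025, -0.047], [0.0, -0.882, 0.472]]
force: [-0.2, 0.2, -1.7]
opening: 0.149
```

```bash
python3 seat.py 80 30
```

```text
16.9 0.14861236952688422 [-0.2  0.2 -1.7] [-1.03 -0.28  0.94  2.15  0.43  0.7  -0.38]
w [-0.0019 -0.0059  0.0046] d [-4.   1.3 -2.1] n 0.1
w [-0.0019 -0.0059  0.0046] d [-4.2 51.3 -2.2] n 1.0
```

Emit:
apply_moves:
  deltas:
    - {"wx":-0.002,"wy":-0.006,"wz":0.005,"dx":-4,"dy":20,"dz":-2,"fingers":1}
    - {"wx":-0.002,"wy":-0.006,"wz":0.005,"dx":-4,"dy":40,"dz":-2,"fingers":1}
    - {"wx":-0.002,"wy":-0.006,"wz":0.005,"dx":-4,"dy":51,"dz":-2,"fingers":1}
    - {"wx":-0.002,"wy":-0.006,"wz":0.005,"dx":-4,"dy":51,"dz":-2,"fingers":1}
    - {"wx":-0.002,"wy":-0.006,"wz":0.005,"dx":-4,"dy":51,"dz":-2,"fingers":1}
    - {"wx":-0.002,"wy":-0.006,"wz":0.005,"dx":-4,"dy":51,"dz":-2,"fingers":1}

```text
time_s: 17.5
eef_pos: [0.6011, -0.0523, 0.1104]
eef_rot: [[-0.043, 0.469, 0.882], [-0.999, -0.018, -0.039], [-0.002, -0.883, 0.469]]
force: [0.2, -0.7, -2.7]
opening: 0.145
```

```bash
python3 w.py w15|head -1;python3 seat.py 30 18 0
```

```text
17.5 [ 0.60114595 -0.05231826  0.11037652] [ 0.2 -0.7 -2.7] [-1.23 -0.1   1.22  2.16  0.21  0.54 -0.19] grasp [[314.88245763 269.01483936]]
17.55 0.15278167138206708 [-0.9  1.  -2.1] [-1.23 -0.1   1.22  2.16  0.21  0.54 -0.19]
w [ 0.0007  0.0017 -0.0024] d [ 1.3 -0.   1.1] n 0.0
w [ 0.0007  0.0017 -0.0024] d [ 1.4 12.   1.1] n 0.2
w [ 0.0007  0.0017 -0.0024] d [ 1.4 30.   1.1] n 0.6
```

View pics/w15.png

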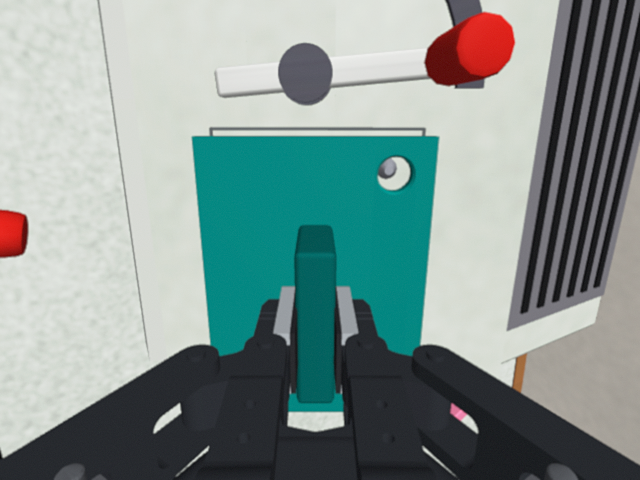

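```bash
python3 - <<'E'
import cv2
from h import crop
crop(cv2.imread('pics/w15.png'),360,140,430,200,10,'pics/w15c.png')
E
```

```text
(no output)
```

View pics/w15c.png

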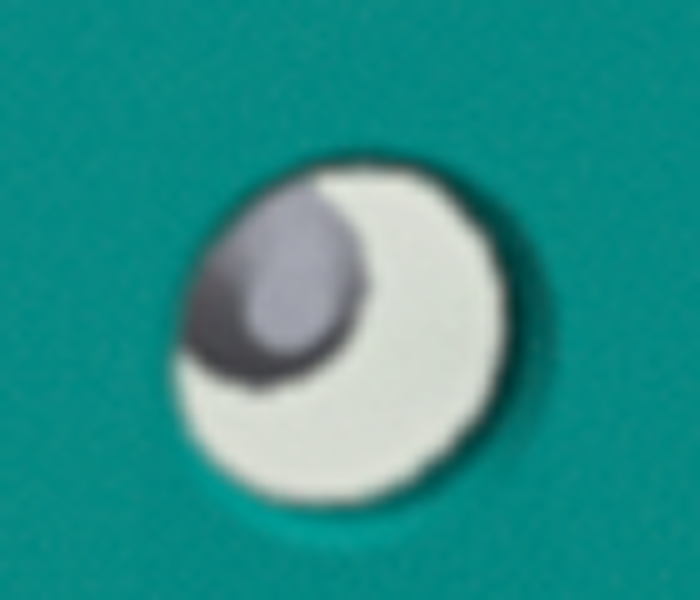

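Emit:
apply_moves:
  deltas:
    - {"wx":0.001,"wy":0.002,"wz":-0.002,"dx":1.6,"dy":3,"dz":1,"fingers":1}
    - {"wx":0.001,"wy":0.002,"wz":-0.002,"dx":1.6,"dy":6,"dz":1,"fingers":1}
    - {"wx":0.001,"wy":0.002,"wz":-0.002,"dx":1.6,"dy":9,"dz":1,"fingers":1}
    - {"wx":0.001,"wy":0.002,"wz":-0.002,"dx":1.6,"dy":11,"dz":1,"fingers":1}
    - {"wx":0.001,"wy":0.002,"wz":-0.002,"dx":1.6,"dy":11,"dz":1,"fingers":1}
    - {"wx":0.001,"wy":0.002,"wz":-0.002,"dx":1.6,"dy":11,"dz":1,"fingers":1}

```text
time_s: 18.15
eef_pos: [0.6066, -0.0544, 0.1004]
eef_rot: [[-0.046, 0.469, 0.882], [-0.999, -0.021, -0.041], [-0.001, -0.883, 0.47]]
force: [0.6, -0.6, -2.6]
opening: 0.15
```

```bash
python3 w.py w16|head -1;python3 seat.py 19 0;python3 - <<'E'
import cv2
from h import crop
crop(cv2.imread('pics/w16.png'),360,140,430,200,10,'pics/w16c.png')
E
```

```text
18.15 [ 0.60658987 -0.05440853  0.10039168] [ 0.6 -0.6 -2.6] [-1.25 -0.    1.29  2.16  0.01  0.5  -0.02] grasp [[314.87832167 269.01711839]]
18.2 0.14846229220763799 [ 0.4  0.3 -3.8] [-1.25 -0.    1.29  2.16  0.01  0.5  -0.02]
w [ 0.0004 -0.0004 -0.0001] d [-0.4 -0.4  0.8] n 0.0
w [ 0.0004 -0.0004 -0.0001] d [-0.4 18.6  0.8] n 0.4
```

View pics/w16c.png

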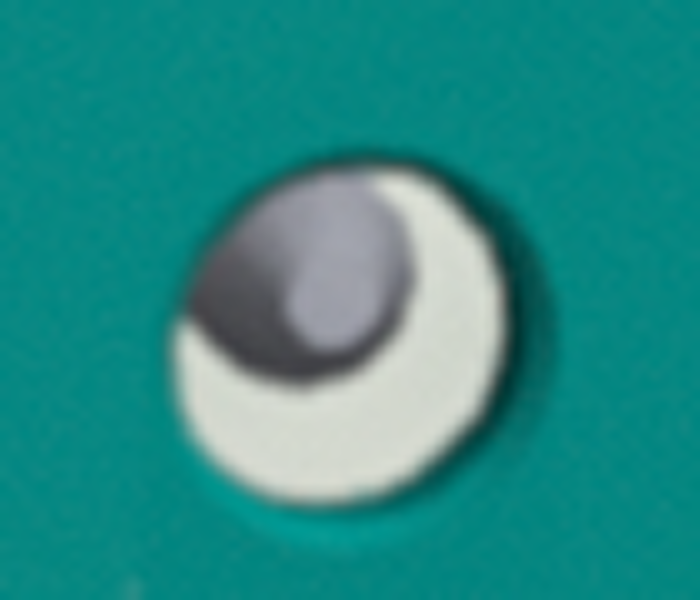

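Emit:
apply_moves:
  deltas:
    - {"wx":0,"wy":0,"wz":0,"dx":0,"dy":2,"dz":0.4,"fingers":1}
    - {"wx":0,"wy":0,"wz":0,"dx":0,"dy":4,"dz":0.4,"fingers":1}
    - {"wx":0,"wy":0,"wz":0,"dx":0,"dy":5,"dz":0.4,"fingers":1}
    - {"wx":0,"wy":0,"wz":0,"dx":0,"dy":5,"dz":0.4,"fingers":1}

```text
time_s: 18.6
eef_pos: [0.6092, -0.0545, 0.0959]
eef_rot: [[-0.046, 0.469, 0.882], [-0.999, -0.021, -0.041], [-0.001, -0.883, 0.469]]
force: [-0.4, 0.3, -1.7]
opening: 0.157
```

```bash
python3 - <<'E'
from seat import *
st=robot.observe();print(st['joint_pos'].round(3),st['force']);delta(seat(0),st)
E
```

```text
[-1.226  0.05   1.283  2.153 -0.104  0.487  0.079] [-0.41010343  0.25016882 -1.68960777]
w [0.0008 0.     0.0005] d [-0.4 13.4  0.6] n 0.3
```

Emit:
apply_moves:
  deltas:
    - {"wx":0.001,"wy":0,"wz":0,"dx":-0.2,"dy":2.5,"dz":0.3,"fingers":1}
    - {"wx":0.001,"wy":0,"wz":0,"dx":-0.2,"dy":5,"dz":0.3,"fingers":1}
    - {"wx":0.001,"wy":0,"wz":0,"dx":-0.2,"dy":7.5,"dz":0.3,"fingers":1}
    - {"wx":0.001,"wy":0,"wz":0,"dx":-0.2,"dy":9,"dz":0.3,"fingers":1}
    - {"wx":0.001,"wy":0,"wz":0,"dx":-0.2,"dy":9,"dz":0.3,"fingers":1}

```text
time_s: 19.1
eef_pos: [0.6137, -0.0545, 0.0881]
eef_rot: [[-0.046, 0.47, 0.882], [-0.999, -0.021, -0.041], [-0.001, -0.883, 0.47]]
force: [-0.2, -0.3, -2.6]
opening: 0.148
```

```bash
python3 - <<'E'
from seat import *
st=robot.observe();print(st['joint_pos'].round(3),st['force'],st['torque']);delta(seat(0),st)
E
```

```text
[-1.142  0.11   1.218  2.15  -0.232  0.472  0.183] [-0.20807211 -0.32887305 -2.59128209] [0.05032648 0.78936351 0.00801922]
w [-0.0002  0.      0.0006] d [-0.3  4.4  0.3] n 0.1
```

No contact force, and the pins are inside the holes. Going on down to the deck.

Emit:
apply_moves:
  deltas:
    - {"wx":0,"wy":0,"wz":0,"dx":-0.2,"dy":1.5,"dz":0,"fingers":1}
    - {"wx":0,"wy":0,"wz":0,"dx":-0.2,"dy":3,"dz":0,"fingers":1}
    - {"wx":0,"wy":0,"wz":0,"dx":-0.2,"dy":4.4,"dz":0,"fingers":1}
    - {"wx":0,"wy":0,"wz":0,"dx":-0.2,"dy":4.4,"dz":0,"fingers":1}
    - {"wx":0,"wy":0,"wz":0,"dx":-0.2,"dy":4.4,"dz":0,"fingers":1}

```text
time_s: 19.6
eef_pos: [0.6159, -0.0541, 0.0842]
eef_rot: [[-0.046, 0.47, 0.882], [-0.999, -0.02, -0.041], [-0.001, -0.883, 0.47]]
force: [-3.5, 1.3, 1.3]
opening: 0.149
```

```bash
python3 w.py w17|head -1;python3 - <<'E'
from seat import *
st=robot.observe();print(st['joint_pos'].round(3),st['force'],st['torque']);delta(seat(0),st)
s=cams.read_camera('scene')
crop(cv2.convertScaleAbs(s,alpha=1.6),255,175,415,295,5,'pics/s17c.png')
E
```

```text
19.6 [ 0.61585544 -0.05408812  0.08424601] [-3.5  1.3  1.3] [-1.11  0.13  1.19  2.15 -0.28  0.47  0.22] grasp [[314.87920909 269.0170783 ]]
[-1.106  0.131  1.186  2.148 -0.277  0.466  0.219] [-3.6840889   1.85585996  1.73778457] [0.19645349 0.97275324 0.08410875]
w [-0.0003  0.0002  0.0001] d [0.3 0.  0.2] n 0.0
```

View pics/w17.png

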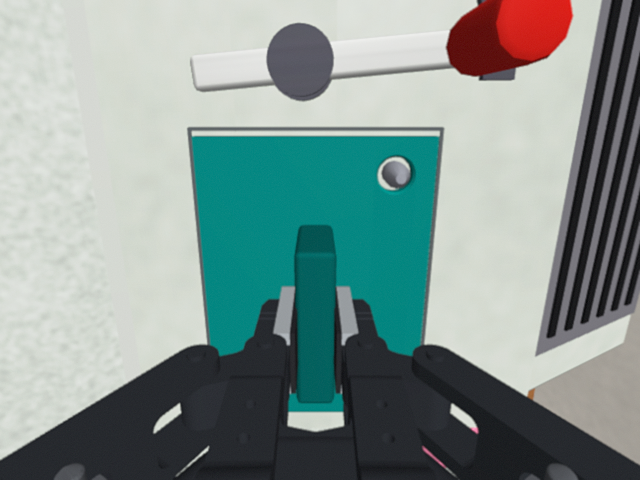

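View pics/s17c.png

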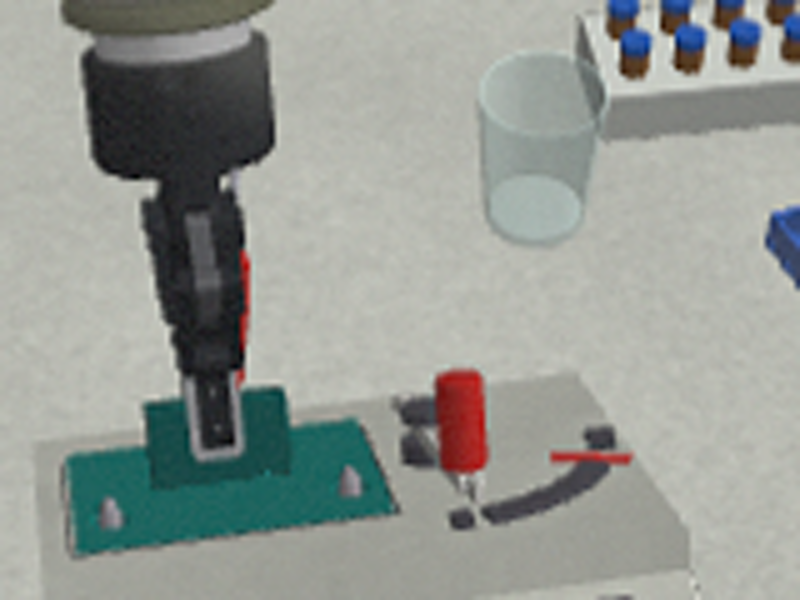

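Emit:
apply_moves:
  deltas:
    - {"wx":0,"wy":0,"wz":0,"dx":0,"dy":1.5,"dz":0,"fingers":1}
    - {"wx":0,"wy":0,"wz":0,"dx":0,"dy":1.5,"dz":0,"fingers":1}
    - {"wx":0,"wy":0,"wz":0,"dx":0,"dy":1.5,"dz":0,"fingers":0.4}
    - {"wx":0,"wy":0,"wz":0,"dx":0,"dy":1.5,"dz":0,"fingers":0}
    - {"wx":0,"wy":0,"wz":0,"dx":0,"dy":1.5,"dz":0,"fingers":-0.2}
    - {"wx":0,"wy":0,"wz":0,"dx":0,"dy":1.5,"dz":0,"fingers":-0.2}
    - {"wx":0,"wy":0,"wz":0,"dx":0,"dy":-20,"dz":0,"fingers":-0.2}
    - {"wx":0,"wy":0,"wz":0,"dx":0,"dy":-55,"dz":0,"fingers":-0.2}
    - {"wx":0,"wy":0,"wz":0,"dx":0,"dy":-95,"dz":0,"fingers":-0.2}
    - {"wx":0,"wy":0,"wz":0,"dx":0,"dy":-120,"dz":0,"fingers":-0.2}
    - {"wx":0,"wy":0,"wz":0,"dx":0,"dy":-120,"dz":0,"fingers":-0.2}

```text
time_s: 20.8
eef_pos: [0.5605, -0.0514, 0.1962]
eef_rot: [[-0.045, 0.478, 0.877], [-0.999, -0.019, -0.042], [-0.004, -0.878, 0.478]]
force: [1.1, 0.1, 0.5]
opening: 0.6
```

```bash
python3 w.py w18|head -1;python3 seat.py 120; python3 - <<'E'
from h import *
s=cams.read_camera('scene')
crop(cv2.convertScaleAbs(s,alpha=1.6),255,205,415,325,5,'pics/s18c.png')
E
```

```text
20.8 [ 0.56050337 -0.05141229  0.19618851] [1.1 0.1 0.5] [-0.97 -0.39  0.81  2.14  0.5   0.82 -0.43] grasp [[314.87271165 269.01638251]]
20.85 0.6001908834279094 [ 1.3 -1.4  2.4] [-0.97 -0.39  0.81  2.14  0.5   0.82 -0.43]
w [-0.0076 -0.002  -0.0028] d [ 0.   4.1 -3.2] n 0.1
```

View pics/w18.png

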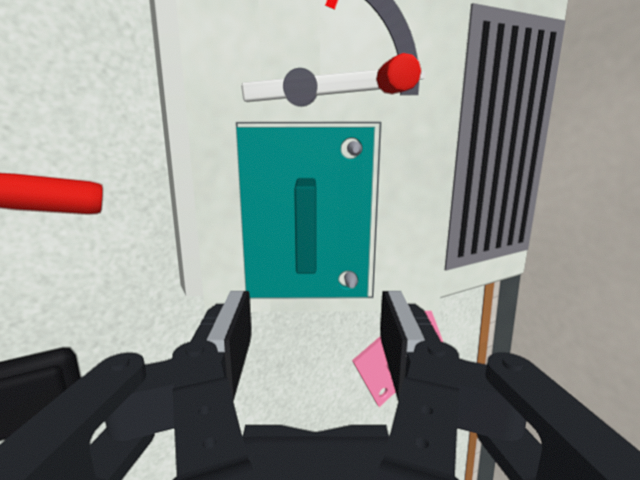

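View pics/s18c.png

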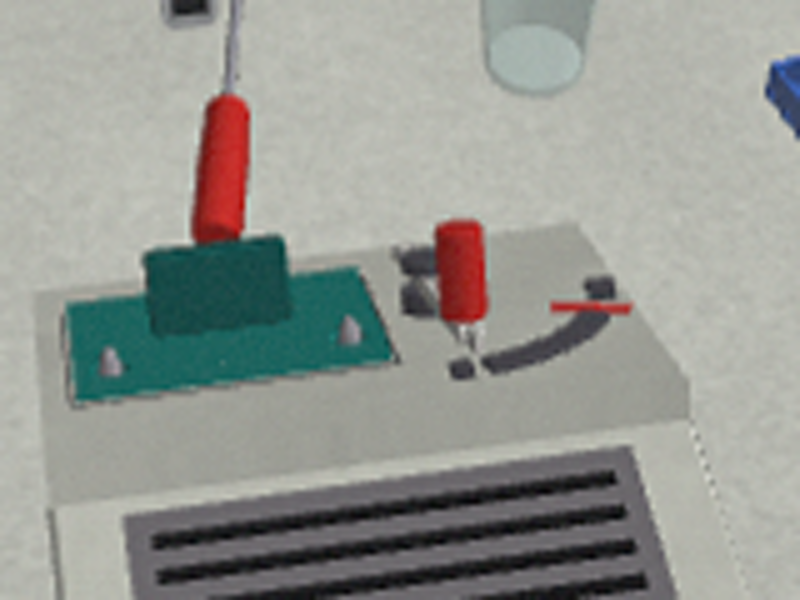

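```bash
cat > lev.py <<'E'
from seat import *
Rd=np.c_[R[:,2],-R[:,0],-R[:,1]]   # deck axes from tool
o=seat(0)[1]-R[:,1]*.0177
def at(x,y,h): return R,seat(0)[1]+Rd@np.array([x,y,h])/1e3
def knob(t): return -5+58*np.cos(t),90+58*np.sin(t)
def red(im):
    hsv=cv2.cvtColor(im,cv2.COLOR_BGR2HSV)
    return cv2.inRange(hsv,(0,150,80),(8,255,255))|cv2.inRange(hsv,(172,150,80),(180,255,255))
def dpt(px,z,st): 
    P=plane('wrist',px,o+Rd[:,2]*z/1e3,Rd[:,2],st);return ((P-o)@Rd*1e3).round(1)
E
python3 - <<'E'
from lev import *
st=pickle.load(open('pics/w18.pkl','rb'));im=cv2.imread('pics/w18.png')
print('o',o)
print('hub top',dpt([[300,87]],20,st))
crop(cv2.convertScaleAbs(im,alpha=1.3),230,0,430,140,4,'pics/w18c.png')
delta(at(*knob(.09),80)); delta(at(*knob(.09),10))
E
```

```text
o [ 0.60770176 -0.05399545  0.09993905]
hub top [[-5.1 90.  20. ]]
w [-0.0049 -0.0019 -0.0023] d [-95.2  42.5  50.6] n 2.3
w [-0.0049 -0.0019 -0.0023] d [-95.  112.5  50.3] n 3.1
```

View pics/w18c.png

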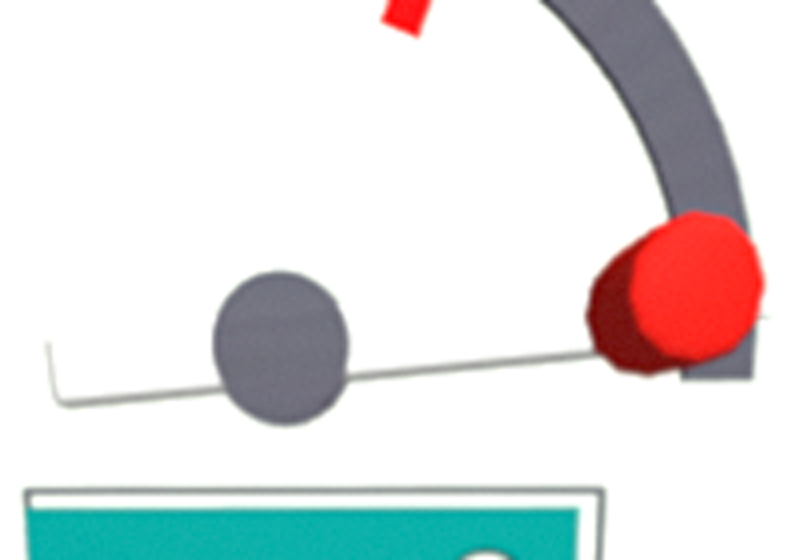

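```bash
python3 - <<'E'
from lev import *
st=pickle.load(open('pics/w18.pkl','rb'))
k=dpt([[403.9,71.1]],58,st)[0];print(k,np.arctan2(k[1]-90,k[0]+5),np.hypot(k[1]-90,k[0]+5))
E
```

```text
[52.5 95.9 58. ] 0.10225084678645362 57.80190308285706
```

Lever angle is 0.10 rad and the knob's axis radius comes out at 57.8 mm, so the frame checks out. Next I move over the knob and descend.

Emit:
apply_moves:
  deltas:
    - {"wx":-0.005,"wy":-0.002,"wz":-0.002,"dx":-48,"dy":10,"dz":25,"fingers":-0.2}
    - {"wx":-0.005,"wy":-0.002,"wz":-0.002,"dx":-95,"dy":25,"dz":50,"fingers":-0.2}
    - {"wx":-0.005,"wy":-0.002,"wz":-0.002,"dx":-95,"dy":42,"dz":50,"fingers":-0.2}
    - {"wx":-0.005,"wy":-0.002,"wz":-0.002,"dx":-95,"dy":42,"dz":50,"fingers":-0.2}
    - {"wx":-0.005,"wy":-0.002,"wz":-0.002,"dx":-95,"dy":42,"dz":50,"fingers":-0.2}

```text
time_s: 21.4
eef_pos: [0.627, 0.0393, 0.1752]
eef_rot: [[-0.046, 0.464, 0.885], [-0.999, -0.026, -0.038], [0.005, -0.886, 0.464]]
force: [0.5, 0.0, -0.4]
opening: 0.602
```

```bash
python3 w.py w19|head -1; python3 - <<'E'
from lev import *
delta(at(52.5,95.9,80)); delta(at(52.5,95.9,10))
E
```

```text
21.4 [0.62703019 0.03925985 0.17522507] [ 0.5  0.  -0.4] [-1.15 -0.07  0.93  2.01  0.27  0.71 -0.42] grasp [[314.8841909  269.01885866]]
w [0.0058 0.0016 0.0044] d [-2.1 -2.5  3.5] n 0.1
w [0.0058 0.0016 0.0044] d [-2.4 67.5  3.9] n 1.4
```

View pics/w19.png

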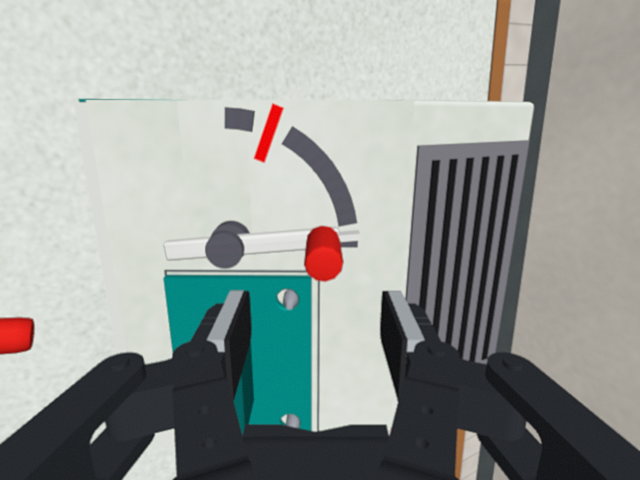

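Emit:
apply_moves:
  deltas:
    - {"wx":0.006,"wy":0.002,"wz":0.004,"dx":-2.4,"dy":15,"dz":3.8,"fingers":-0.2}
    - {"wx":0.006,"wy":0.002,"wz":0.004,"dx":-2.4,"dy":35,"dz":3.8,"fingers":-0.2}
    - {"wx":0.006,"wy":0.002,"wz":0.004,"dx":-2.4,"dy":52,"dz":3.8,"fingers":-0.2}
    - {"wx":0.006,"wy":0.002,"wz":0.004,"dx":-2.4,"dy":63,"dz":3.8,"fingers":-0.2}
    - {"wx":0.006,"wy":0.002,"wz":0.004,"dx":-2.4,"dy":67,"dz":3.8,"fingers":-0.2}
    - {"wx":0.006,"wy":0.002,"wz":0.004,"dx":-2.4,"dy":67,"dz":3.8,"fingers":-0.2}
    - {"wx":0.006,"wy":0.002,"wz":0.004,"dx":-2.4,"dy":67,"dz":3.8,"fingers":-0.2}

```text
time_s: 22.15
eef_pos: [0.6622, 0.0405, 0.1199]
eef_rot: [[-0.046, 0.471, 0.881], [-0.999, -0.018, -0.042], [-0.004, -0.882, 0.472]]
force: [-0.5, -0.3, 0.5]
opening: 0.599
```

```bash
python3 w.py w20|head -1; python3 - <<'E'
from lev import *
delta(at(52.5,95.9,10))
E
```

```text
22.15 [0.66223106 0.04047951 0.1198717 ] [-0.5 -0.3  0.5] [-1.06  0.18  0.96  2.   -0.1   0.55 -0.12] grasp [[314.87606181 269.01639948]]
w [-0.0022 -0.0009 -0.0025] d [ 1.3  1.7 -1.2] n 0.0
```

View pics/w20.png

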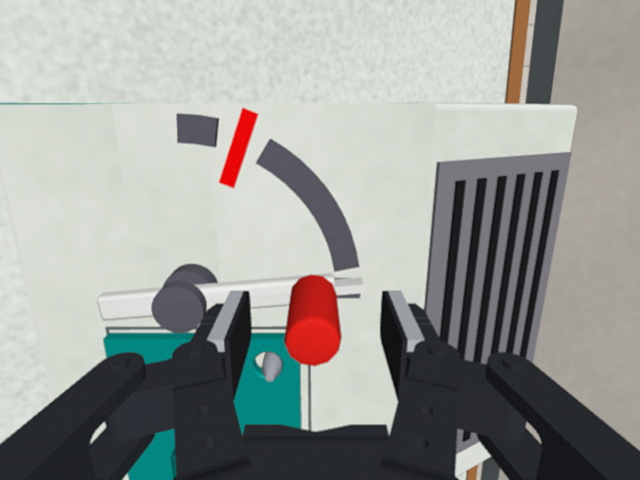

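Emit:
apply_moves:
  deltas:
    - {"wx":-0.002,"wy":0,"wz":-0.002,"dx":1,"dy":1.5,"dz":-1,"fingers":0.2}
    - {"wx":-0.002,"wy":0,"wz":-0.002,"dx":1,"dy":1.5,"dz":-1,"fingers":1}
    - {"wx":-0.002,"wy":0,"wz":-0.002,"dx":1,"dy":1.5,"dz":-1,"fingers":1}
    - {"wx":-0.002,"wy":0,"wz":-0.002,"dx":1,"dy":1.5,"dz":-1,"fingers":1}
    - {"wx":-0.002,"wy":0,"wz":-0.002,"dx":1,"dy":1.5,"dz":-1,"fingers":1}
    - {"wx":-0.002,"wy":0,"wz":-0.002,"dx":1,"dy":1.5,"dz":-1,"fingers":1}

```text
time_s: 22.8
eef_pos: [0.6623, 0.0401, 0.1179]
eef_rot: [[-0.046, 0.469, 0.882], [-0.999, -0.02, -0.041], [-0.001, -0.883, 0.47]]
force: [-4.2, 0.1, 6.4]
opening: 0.215
```

```bash
python3 w.py w21|head -1; python3 - <<'E'
from lev import *
st=robot.observe();print(st['opening'])
delta(at(52.5,95.9,10),st)
for t in np.arange(.2,1.25,.1): print(t.round(2),end=' ');delta(at(*knob(t),10),st)
E
```

```text
22.8 [0.66228637 0.0401362  0.11788238] [-4.2  0.1  6.4] [-1.06  0.18  0.95  2.   -0.11  0.55 -0.12] grasp [[314.87871604 269.01731096]]
0.21412646784306313
w [ 0.0001 -0.0001 -0.0001] d [ 0.6 -0.2 -0.2] n 0.0
0.2 w [ 0.0001 -0.0001 -0.0001] d [-5.  -0.2 -0.8] n 0.1
0.3 w [ 0.0001 -0.0001 -0.0001] d [-10.6  -0.2  -2.3] n 0.2
0.4 w [ 0.0001 -0.0001 -0.0001] d [-16.1  -0.2  -4.2] n 0.3
0.5 w [ 0.0001 -0.0001 -0.0001] d [-21.3  -0.2  -6.8] n 0.4
0.6 w [ 0.0001 -0.0001 -0.0001] d [-26.2  -0.2  -9.8] n 0.6
0.7 w [ 0.0001 -0.0001 -0.0001] d [-30.8  -0.2 -13.3] n 0.7
0.8 w [ 0.0001 -0.0001 -0.0001] d [-35.1  -0.2 -17.3] n 0.8
0.9 w [ 0.0001 -0.0001 -0.0001] d [-38.9  -0.2 -21.6] n 0.9
1.0 w [ 0.0001 -0.0001 -0.0001] d [-42.3  -0.2 -26.3] n 1.0
1.1 w [ 0.0001 -0.0001 -0.0001] d [-45.2  -0.2 -31.4] n 1.1
1.2 w [ 0.0001 -0.0001 -0.0001] d [-47.5  -0.2 -36.7] n 1.2
```

View pics/w21.png

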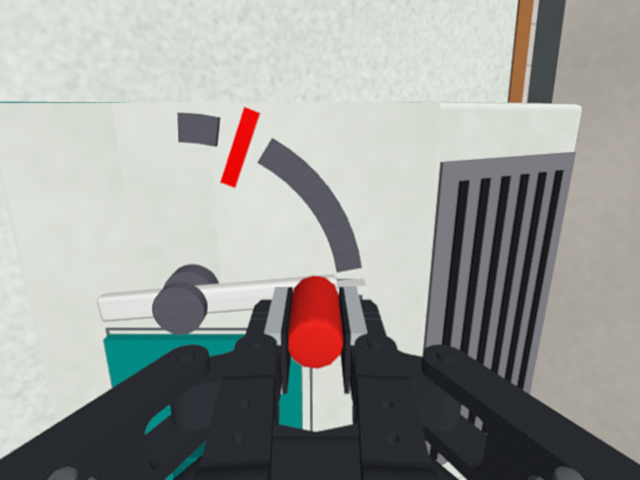

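Emit:
apply_moves:
  deltas:
    - {"wx":0,"wy":0,"wz":0,"dx":-5,"dy":0,"dz":-0.8,"fingers":1}
    - {"wx":0,"wy":0,"wz":0,"dx":-10.5,"dy":0,"dz":-2.2,"fingers":1}
    - {"wx":0,"wy":0,"wz":0,"dx":-16,"dy":0,"dz":-4.2,"fingers":1}
    - {"wx":0,"wy":0,"wz":0,"dx":-21.3,"dy":0,"dz":-6.8,"fingers":1}
    - {"wx":0,"wy":0,"wz":0,"dx":-26.2,"dy":0,"dz":-9.8,"fingers":1}
    - {"wx":0,"wy":0,"wz":0,"dx":-30.8,"dy":0,"dz":-13.3,"fingers":1}
    - {"wx":0,"wy":0,"wz":0,"dx":-35,"dy":0,"dz":-17.3,"fingers":1}
    - {"wx":0,"wy":0,"wz":0,"dx":-39,"dy":0,"dz":-21.6,"fingers":1}
    - {"wx":0,"wy":0,"wz":0,"dx":-42.3,"dy":0,"dz":-26.3,"fingers":1}
    - {"wx":0,"wy":0,"wz":0,"dx":-45.2,"dy":0,"dz":-31.4,"fingers":1}
    - {"wx":0,"wy":0,"wz":0,"dx":-45.2,"dy":0,"dz":-31.4,"fingers":1}

```text
time_s: 23.95
eef_pos: [0.6401, 0.0927, 0.1059]
eef_rot: [[-0.038, 0.478, 0.878], [-0.999, -0.014, -0.036], [-0.005, -0.879, 0.478]]
force: [14.3, 15.2, 1.9]
opening: 0.218
```

```bash
python3 w.py w22|head -1; python3 - <<'E'
from lev import *
st=robot.observe();print(st['opening'],st['force'])
for t in (1.0,1.1,1.2): print(t,end=' ');delta(at(*knob(t),10),st)
E
```

```text
23.95 [0.64009034 0.09267549 0.10594516] [14.3 15.2  1.9] [-1.23  0.16  1.    2.06  0.01  0.52 -0.32] grasp [[314.88509067 269.01181948]]
0.21064921292360833 [16.12508605 13.78002034 -2.7945634 ]
1.0 w [-0.0081  0.0044 -0.0071] d [9.2 0.8 1. ] n 0.2
1.1 w [-0.0081  0.0044 -0.0071] d [ 6.3  0.8 -4. ] n 0.1
1.2 w [-0.0081  0.0044 -0.0071] d [ 3.9  0.8 -9.3] n 0.2
```

View pics/w22.png

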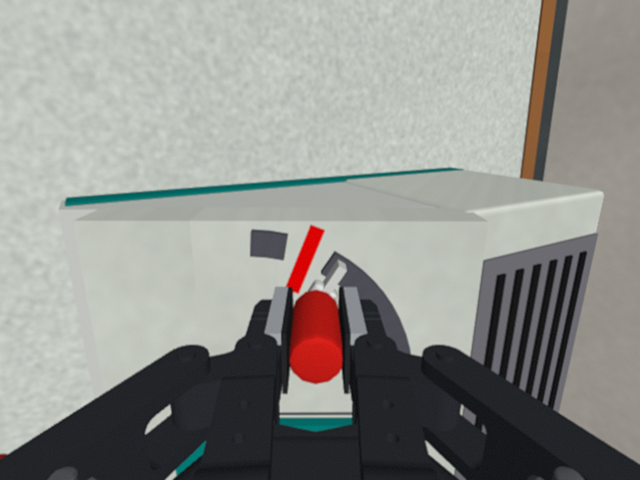

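Emit:
apply_moves:
  deltas:
    - {"wx":-0.004,"wy":0.002,"wz":-0.004,"dx":5,"dy":0,"dz":-2,"fingers":1}
    - {"wx":-0.008,"wy":0.004,"wz":-0.007,"dx":5,"dy":0.5,"dz":-4,"fingers":1}
    - {"wx":-0.008,"wy":0.004,"wz":-0.007,"dx":4.5,"dy":0.5,"dz":-6.5,"fingers":1}
    - {"wx":-0.008,"wy":0.004,"wz":-0.007,"dx":4,"dy":0.5,"dz":-8,"fingers":1}
    - {"wx":-0.008,"wy":0.004,"wz":-0.007,"dx":4,"dy":0.5,"dz":-8,"fingers":1}
    - {"wx":-0.008,"wy":0.004,"wz":-0.007,"dx":4,"dy":0.5,"dz":-8,"fingers":1}

```text
time_s: 24.6
eef_pos: [0.6376, 0.0931, 0.1058]
eef_rot: [[-0.04, 0.479, 0.877], [-0.999, -0.015, -0.038], [-0.005, -0.878, 0.479]]
force: [31.6, 25.0, -2.0]
opening: 0.216
```

```bash
python3 w.py w23|head -1; python3 - <<'E'
from lev import *
st=robot.observe();print(st['opening'],st['force'])
for t in (1.1,1.2): print(t,end=' ');delta(at(*knob(t),10),st)
s=cams.read_camera('scene')
crop(cv2.convertScaleAbs(s,alpha=1.6),255,175,415,295,5,'pics/s23c.png')
E
```

```text
24.6 [0.63758396 0.09309926 0.10578051] [31.6 25.  -2. ] [-1.24  0.15  1.01  2.07  0.03  0.52 -0.34] grasp [[314.88225116 269.01298348]]
0.2088931994482782 [32.31631288 24.94481221 -2.80113183]
1.1 w [-0.0103  0.0032 -0.0061] d [ 6.7  1.8 -1.8] n 0.1
1.2 w [-0.0103  0.0032 -0.0061] d [ 4.3  1.7 -7.1] n 0.2
```

View pics/w23.png

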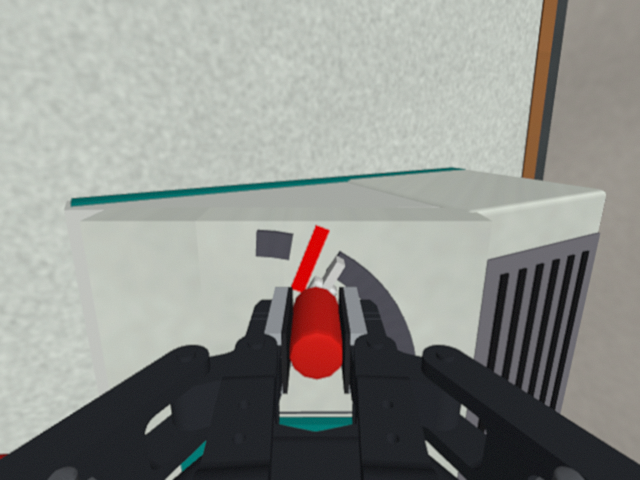

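View pics/s23c.png

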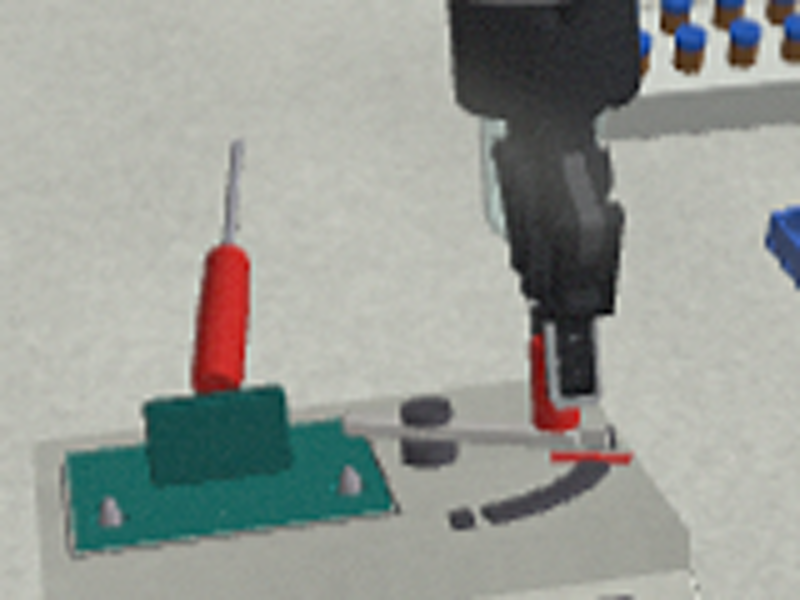

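Emit:
apply_moves:
  deltas:
    - {"wx":0,"wy":0,"wz":0,"dx":-3,"dy":0,"dz":3,"fingers":1}
    - {"wx":0,"wy":0,"wz":0,"dx":-6,"dy":0,"dz":6,"fingers":1}
    - {"wx":0,"wy":0,"wz":0,"dx":-7,"dy":0,"dz":7,"fingers":1}
    - {"wx":0,"wy":0,"wz":0,"dx":-7,"dy":0,"dz":7,"fingers":1}

```text
time_s: 25.1
eef_pos: [0.639, 0.0925, 0.1054]
eef_rot: [[-0.05, 0.467, 0.883], [-0.999, -0.023, -0.044], [-0.0, -0.884, 0.468]]
force: [-15.5, 4.2, 32.8]
opening: 0.212
```

```bash
python3 - <<'E'
from lev import *
st=robot.observe();print(st['opening'],st['force'],st['torque'])
for t in (1.1,1.2): print(t,end=' ');delta(at(*knob(t),10),st)
E
```

```text
0.21174155597889754 [-15.49658449   4.19544273  32.77087139] [0.12115972 0.21828902 0.15134628]
1.1 w [ 0.0028 -0.003   0.0027] d [ 6.1  0.8 -2.8] n 0.1
1.2 w [ 0.0028 -0.003   0.0027] d [ 3.7  0.8 -8.1] n 0.2
```

Emit:
apply_moves:
  deltas:
    - {"wx":0,"wy":0,"wz":0,"dx":0,"dy":-3,"dz":0,"fingers":1}
    - {"wx":0,"wy":0,"wz":0,"dx":0,"dy":-6,"dz":0,"fingers":1}
    - {"wx":0,"wy":0,"wz":0,"dx":0,"dy":-6,"dz":0,"fingers":1}

```text
time_s: 25.4
eef_pos: [0.6339, 0.0924, 0.1074]
eef_rot: [[-0.049, 0.464, 0.884], [-0.999, -0.025, -0.042], [0.002, -0.885, 0.465]]
force: [15.6, 6.3, -13.9]
opening: 0.209
```

```bash
python3 - <<'E'
from lev import *
st=robot.observe();print(st['opening'],st['force'],st['torque'],(Rd.T@st['force']).round(1))
for t in (1.1,1.2): print(t,end=' ');delta(at(*knob(t),10),st)
E
```

```text
0.20883827625842177 [ 15.56959169   6.34460669 -13.87621085] [ 1.15560907 -0.8426468   0.84838715] [  6.9   7.  -19.4]
1.1 w [ 0.0058 -0.0011  0.0046] d [5.7 5.  0.7] n 0.2
1.2 w [ 0.0058 -0.0011  0.0046] d [ 3.3  5.  -4.6] n 0.2
```

Emit:
apply_moves:
  deltas:
    - {"wx":0,"wy":0,"wz":0,"dx":-1,"dy":2,"dz":1,"fingers":1}
    - {"wx":0,"wy":0,"wz":0,"dx":-1,"dy":2,"dz":1,"fingers":0.2}
    - {"wx":0,"wy":0,"wz":0,"dx":-1,"dy":2,"dz":1,"fingers":0.2}
    - {"wx":0,"wy":0,"wz":0,"dx":-1,"dy":2,"dz":1,"fingers":0.2}

```text
time_s: 25.8
eef_pos: [0.6348, 0.0905, 0.1055]
eef_rot: [[-0.053, 0.461, 0.886], [-0.999, -0.027, -0.045], [0.004, -0.887, 0.462]]
force: [-0.4, -0.8, 0.1]
opening: 0.397
```

```bash
python3 w.py w24|head -1; python3 - <<'E'
from lev import *
st=robot.observe();print(st['opening'],st['force'],(Rd.T@st['force']).round(1))
for t in (1.1,1.2): print(t,end=' ');delta(at(*knob(t),10),st)
s=cams.read_camera('scene')
crop(cv2.convertScaleAbs(s,alpha=1.6),255,175,415,295,5,'pics/s24c.png')
E
```

```text
25.8 [0.63478896 0.09052166 0.10545183] [-0.4 -0.8  0.1] [-1.24  0.16  1.01  2.05  0.03  0.55 -0.34] grasp [[314.87395032 269.02325041]]
0.4031734051796622 [-0.45798413  0.48911588 -0.18354507] [-0.5  0.5  0.1]
1.1 w [ 0.0089 -0.004   0.0075] d [3.8 2.8 0.7] n 0.1
1.2 w [ 0.0089 -0.004   0.0075] d [ 1.4  2.8 -4.6] n 0.1
```

View pics/w24.png

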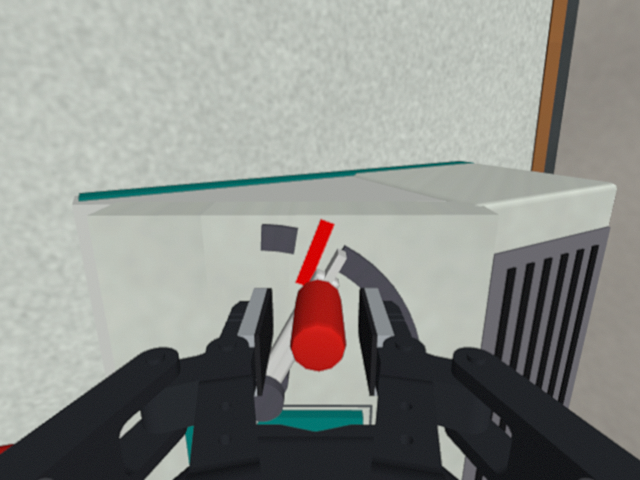

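View pics/s24c.png

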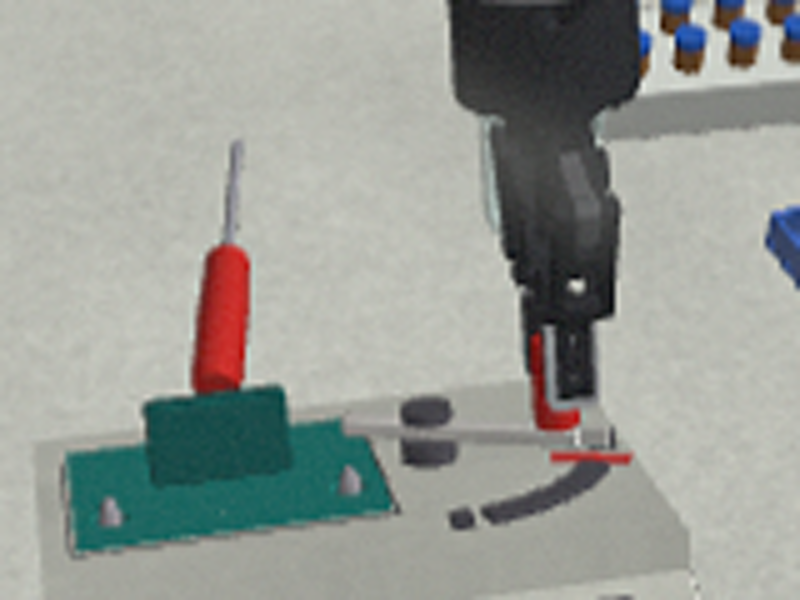

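```bash
python3 - <<'E'
from lev import *
st=pickle.load(open('pics/w24.pkl','rb'));im=cv2.imread('pics/w24.png')
crop(cv2.convertScaleAbs(im,alpha=1.3),240,210,400,420,3.5,'pics/w24c.png')
for px,z in(((319,347),58),((327,222),0),((301,282),0),((342,252),14)):
    k=dpt([px],z,st)[0];print(px,k,np.arctan2(k[1]-90,k[0]+5),np.hypot(k[1]-90,k[0]+5))
print(proj('wrist',[o+Rd@np.array([*knob(t),58])/1e3 for t in(1.0,1.05,1.1,1.2)],st))
E
```

```text
(319, 347) [ 22.5 143.2  58. ] 1.0937066596511646 59.88731084294901
(327, 222) [ 26.3 171.2  -0. ] 1.2028799801191554 87.02373239524951
(301, 282) [ 13.8 140.9   0. ] 1.2169867892467718 54.26094359666076
(342, 252) [ 32.6 161.6  14. ] 1.0872398441683584 80.87224492988926
[[329.94759269 357.92213257]
 [322.80962772 354.18609183]
 [315.41743644 350.73921699]
 [299.96340004 344.76899559]]
```

View pics/w24c.png

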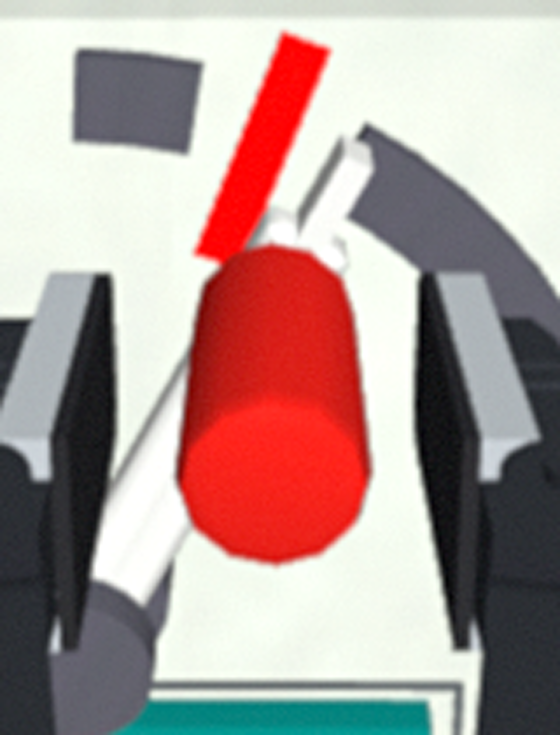

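Emit:
apply_moves:
  deltas:
    - {"wx":0,"wy":0,"wz":0,"dx":0,"dy":0,"dz":-3,"fingers":0.2}
    - {"wx":0,"wy":0,"wz":0,"dx":0,"dy":0,"dz":-6,"fingers":0.2}
    - {"wx":0,"wy":0,"wz":0,"dx":-1,"dy":0,"dz":-8,"fingers":0.2}
    - {"wx":0,"wy":0,"wz":0,"dx":-1,"dy":0,"dz":-10,"fingers":0.2}
    - {"wx":0,"wy":0,"wz":0,"dx":-2,"dy":0,"dz":-11,"fingers":0.2}
    - {"wx":0,"wy":0,"wz":0,"dx":-2,"dy":0,"dz":-11,"fingers":0.2}
    - {"wx":0,"wy":0,"wz":0,"dx":-2,"dy":0,"dz":-11,"fingers":0.2}

```text
time_s: 26.6
eef_pos: [0.6254, 0.0932, 0.1006]
eef_rot: [[-0.052, 0.462, 0.886], [-0.999, -0.027, -0.045], [0.003, -0.887, 0.462]]
force: [1.1, 0.9, 1.3]
opening: 0.396
```

```bash
python3 w.py w25|head -1; python3 - <<'E'
from lev import *
st=pickle.load(open('pics/w25.pkl','rb'));im=cv2.imread('pics/w25.png')
m=red(im);m[:285]=0
print(st['force'])
crop(cv2.convertScaleAbs(im,alpha=1.3),240,210,400,420,3.5,'pics/w25c.png')
print(proj('wrist',[o+Rd@np.array([*knob(t),58])/1e3 for t in(1.1,1.15,1.2,1.25)],st).round(1).tolist())
E
```

```text
26.6 [0.62541796 0.09317318 0.1006051 ] [1.1 0.9 1.3] [-1.28  0.14  1.03  2.08  0.07  0.54 -0.39] grasp [[314.87408088 269.02310334]]
[1.09517642 0.8877508  1.31635711]
[[346.2, 355.9], [338.7, 352.8], [331.0, 350.0], [323.1, 347.6]]
```

View pics/w25c.png

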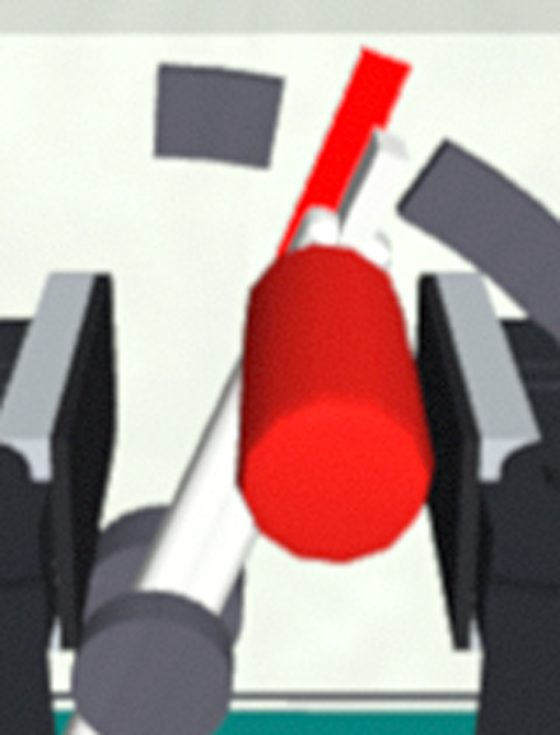

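Emit:
apply_moves:
  deltas:
    - {"wx":0,"wy":0,"wz":0,"dx":-0.5,"dy":0,"dz":-1,"fingers":0.2}
    - {"wx":0,"wy":0,"wz":0,"dx":-0.5,"dy":0,"dz":-2,"fingers":0.2}
    - {"wx":0,"wy":0,"wz":0,"dx":-0.5,"dy":0,"dz":-2,"fingers":0.2}
    - {"wx":0,"wy":0,"wz":0,"dx":-0.5,"dy":0,"dz":-2,"fingers":0.2}

```text
time_s: 27.05
eef_pos: [0.6237, 0.0937, 0.0997]
eef_rot: [[-0.052, 0.462, 0.885], [-0.999, -0.027, -0.045], [0.003, -0.887, 0.462]]
force: [2.1, 0.9, 2.1]
opening: 0.399
```

```bash
python3 w.py w26|head -1; python3 - <<'E'
from lev import *
st=pickle.load(open('pics/w26.pkl','rb'));im=cv2.imread('pics/w26.png')
crop(cv2.convertScaleAbs(im,alpha=1.3),240,210,400,420,3.5,'pics/w26c.png')
print(proj('wrist',[o+Rd@np.array([*knob(t),58])/1e3 for t in(1.1,1.15,1.2,1.25)],st).round(1).tolist())
E
```

```text
27.05 [0.62371076 0.09366261 0.09968955] [2.1 0.9 2.1] [-1.28  0.14  1.03  2.08  0.08  0.53 -0.4 ] grasp [[314.87395023 269.02312329]]
[[351.9, 357.0], [344.4, 353.9], [336.7, 351.1], [328.8, 348.6]]
```

View pics/w26c.png

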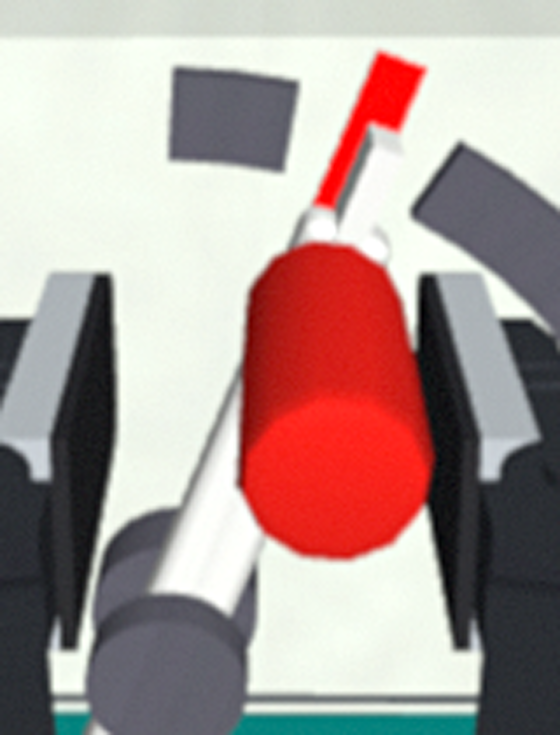

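Emit:
apply_moves:
  deltas:
    - {"wx":0,"wy":0,"wz":0,"dx":0,"dy":0,"dz":3,"fingers":0.2}
    - {"wx":0,"wy":0,"wz":0,"dx":0,"dy":0,"dz":5,"fingers":0.2}
    - {"wx":0,"wy":0,"wz":0,"dx":0,"dy":0,"dz":6,"fingers":0.2}
    - {"wx":0,"wy":0,"wz":0,"dx":0,"dy":-15,"dz":6,"fingers":0.2}
    - {"wx":0,"wy":0,"wz":0,"dx":0,"dy":-40,"dz":6,"fingers":0.2}
    - {"wx":0,"wy":0,"wz":0,"dx":20,"dy":-80,"dz":6,"fingers":0.2}
    - {"wx":0,"wy":0,"wz":0,"dx":50,"dy":-115,"dz":6,"fingers":0.2}
    - {"wx":0,"wy":0,"wz":0,"dx":70,"dy":-130,"dz":0,"fingers":0.2}
    - {"wx":0,"wy":0,"wz":0,"dx":70,"dy":-130,"dz":0,"fingers":0.2}
    - {"wx":0,"wy":0,"wz":0,"dx":70,"dy":-130,"dz":0,"fingers":0.2}

```text
time_s: 28.1
eef_pos: [0.5599, 0.0269, 0.2154]
eef_rot: [[-0.054, 0.462, 0.885], [-0.999, -0.025, -0.047], [0.001, -0.887, 0.463]]
force: [0.5, 0.1, -0.3]
opening: 0.395
```

```bash
python3 w.py w27|head -1; python3 - <<'E'
from lev import *
for n in('scene','top'):cv2.imwrite(f'pics/{n}27.png',cams.read_camera(n))
print(robot.observe()['dq'].round(3))
E
```

```text
28.1 [0.55992335 0.02685065 0.21538511] [ 0.5  0.1 -0.3] [-1.28 -0.45  0.86  2.1   0.66  0.98 -0.73] grasp [[314.87302473 269.02263184]]
[-0.005  0.011  0.001 -0.002  0.004  0.004 -0.001]
```

View pics/w27.png

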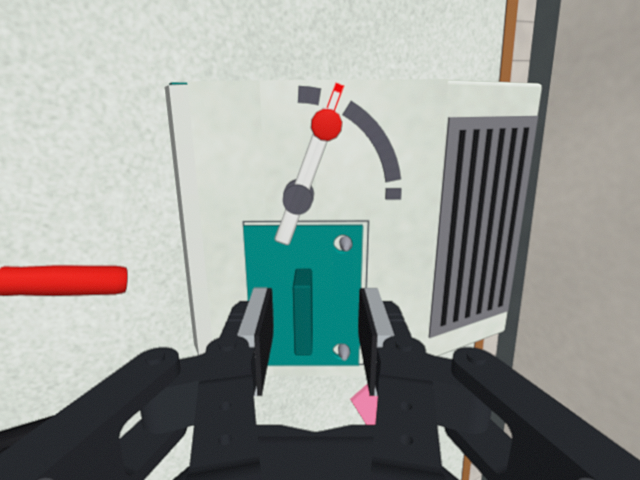

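View pics/scene27.png

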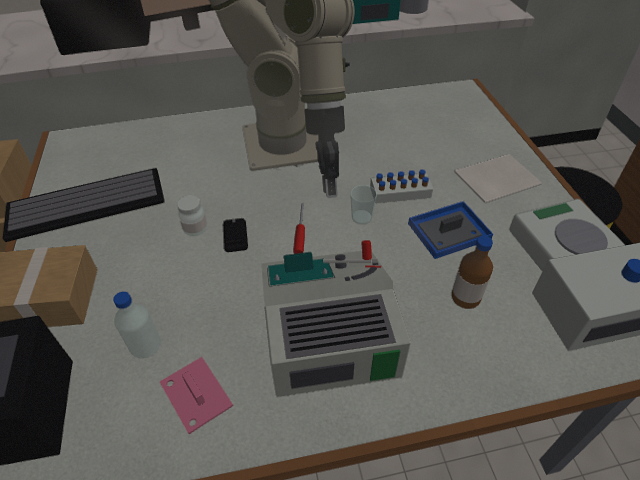

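View pics/top27.png

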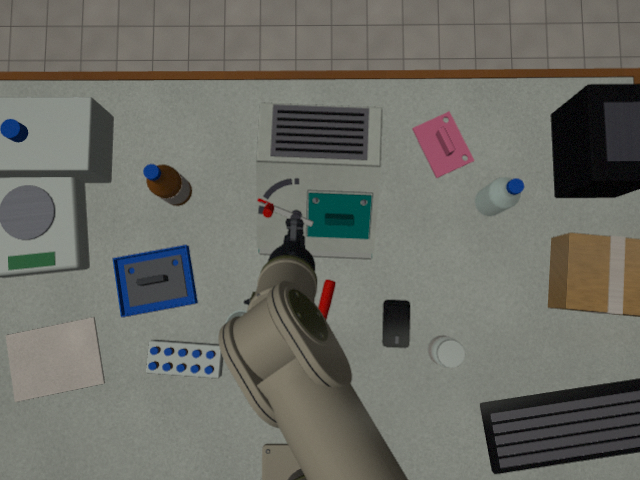

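Final check on the lever angle, the teal pose and the grey pose from these pictures.

```bash
python3 - <<'E'
from lev import *
from quad import quadfit
st=pickle.load(open('pics/w27.pkl','rb'));im=cv2.imread('pics/w27.png')
for px,z in(((326.5,124),58),((298,196),20)):
    k=dpt([px],z,st)[0];print(px,k,np.arctan2(k[1]-90,k[0]+5),np.hypot(k[1]-90,k[0]+5))
print('teal top corners deck',dpt([[244,225],[363,225],[361,365]],6,st).tolist())
t=cv2.imread('pics/top27.png');hsv=cv2.cvtColor(t,cv2.COLOR_BGR2HSV)
b=t[235:325,100:210];m=np.zeros(t.shape[:2],np.uint8)
m[252:310,122:190]=cv2.inRange(hsv,(0,0,50),(180,90,200))[252:310,122:190]
c=max(cv2.findContours(m,0,1)[0],key=cv2.contourArea);r=cv2.minAreaRect(c);w=plane('top',[r[0]],[0,0,.010])[0]
print(r,w,(w[:2]-[.474,.357])@Rz(np.radians(10.2))[:2,:2]*1e3)
E
```

```text
(326.5, 124) [ 15.7 145.3  58. ] 1.2126203046207356 59.047269200192495
(298, 196) [-4.5 92.7 20. ] 1.3876855095324128 2.745906043549199
teal top corners deck [[-48.7, 66.4, 6.0], [45.9, 66.0, 6.0], [48.1, -64.4, 6.0]]
((155.05599975585938, 280.3080139160156), (41.94863510131836, 58.67442321777344), 79.69515228271484) [0.4745612  0.35847749 0.01      ] [0.81396753 1.35476308]
```

```bash
python3 -c "
from cell import close_job
print(close_job())"
```

```text
the job is handed in; nothing more can be done
None
```

The job is handed in at about 28 s of the 72 s allowed. No verdict is reported, so the figures below are my own last camera measurements.

- **Grey cover:** I lowered it into the tray while gripped and released it on contact. It lies flat, rib up, about 1 mm from the tray's middle in both directions.
- **Teal cover:** It sits on both pins. Its measured corners are within about 2 mm of fully home, and the scene view shows both pins through the holes and the plate flat.
- **Lever:** It reads 1.21 rad, over the red stripe. The hub came out about 3 mm off in that same picture, which shifts the angle by 0.05 rad at most. An earlier close view also gave about 1.20.
- **Bystanders:** None show movement in the before and after pictures, compared by eye only.

These things did not go as planned:

- **Missed first grasp:** The first grip on the grey cover shut on nothing. The real fingertips were about 32–36 mm short of the reported TCP, so I went 32 mm deeper and corrected every later grip the same way.
- **Lever drag:** Gripping the knob and dragging it stopped at about 1.08 rad with roughly 40 N at the wrist. I let go and nudged the knob the rest of the way with one finger.

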